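Take the wound coil off the winder and put it in the cradle

ROBOT

A 7-joint arm with a two-finger parallel gripper is mounted at the origin on the work surface. World frame = base frame: x ahead of the robot, y to its left, z up, the work surface at z = 0. Lengths are in mm, angles in rad, forces in N, time in s.
With the tool pointing down it reaches from about 400 to 875 mm from the base axis. Payload 4.4 kg.
Tool frame: the origin (TCP) lies between the finger pads; the fingertips stand 11 mm ahead of it and the grasp point (between the pads) lies 8 mm behind it; y points along the fingers, x is the direction in which the jaws open and shut, and the axes are right-handed (so a half turn about y gives the same grasp; the last joint's range is limited). The gripper opens to 85 mm and grips with 20 to 120 N. Pads are 22 mm wide; open, the fingers measure 114 mm over their backs; the gripper's body (76 mm by 85 mm) begins 54 mm behind the grasp point. The pads swing forward as they close: fully open they stand 13 mm farther back than shut.
Start: joints at [-1.298, 0.628, 0.038, 1.517, -0.027, 0.996, -0.02], TCP at [216.007, 613.073, 214.513] pointing down, gripper open.
Joint ranges: [-3.06, 3.06], [-0.37, 2.12], [-1.25, 1.32], [0.18, 2.47], [-1.1, 4.24], [0.23, 1.98], [-2.94, 2.94]. Speed limits (rad/s): [2.57, 2.57, 3.14, 3.14, 3.14, 3.14, 3.14].

INTERFACE

Orientations are given as [roll, pitch, yaw] about the fixed x, y, z axes, in that order (R = Rz(yaw) Ry(pitch) Rx(roll)).
In Python, from cell import * gives the robot as it stands.
- The arm moves only by the shell command python3 -m jog 'ROWS'. ROWS is JSON, a list of rows, each an object of numbers: "x", "y", "z": the shift along the tool's x, y, z in mm; "ax", "ay", "az": the turn, a rotation vector about the tool's x, y, z in rad; "grip": the finger opening in mm, from 0 to 85.4. In form: [{"x": .., "y": .., "z": .., "ax": .., "ay": .., "az": .., "grip": ..}, ...]. A call has 1 to 5 rows; each row is the pose to reach, as a shift and turn from the pose commanded when the call began, along the tool's axes at that moment; what a row does not reach only later rows make up. A row lasts 1/10 s, in which the tool goes at most 50 mm and 8.59 degrees, less where a joint would pass 70% of its speed; a pose out of reach is approached as far as the arm can. A call with a gripper value outside its range is refused whole. The fingers move at their own pace and stop on an object; the grip force is fixed at half the most. Time passes only in rows, so rows that repeat a pose let the fingers close. It gives the time, the measured TCP pose, the force and the opening at its end, in the units of the state.
- read_state(): the state, without advancing time (a new reading comes with each control period).
- get_image(name): name is "side" or "top" or "wrist"; returns a dict with "color" (384x512x3 uint8, red, green, blue), "vfov" (degrees; the focal length in pixels is half the picture's height over the tangent of half this angle, whatever the lens; pixels are square), "cx", "cy" (the principal point, pixels), "k1" (the pictures are not rectified: a ray, as slopes to the right and down, at radius r is drawn at 1 + k1 r^2 times it, then the intrinsics apply), "camera_from_world" (4x4, takes a point from world to camera coordinates). Camera axes: x right, y down, z forward; pixel columns grow to the right and rows downward; lengths in mm; the calibration is good to about 2 mm. A picture is of the moment at which its call begins. There is no depth.
- finish_job(): hands the job in, once; it reports no verdict.
The state is a dict: "clock": time; "qpos": joint angles; "qd": joint speeds; "tau": joint torques, N m; "eef_pos": TCP position; "tool_rot": TCP orientation; "force": force on the tool from outside, world axes, zero at the start; "torque": the same for the moment, N m; "width": finger opening in mm.
Only numpy, scipy, OpenCV 4.12 (cv2) and the standard library are available. Lean on these libraries where they do the work, as an engineer would, in place of code of your own. Each camera call takes 0.05 s, during which the arm holds its last target.

TASK

The coil on the winder is finished: on the control box press the large key fully down and let it up, then the small key, to stop the drive and free the mandrel. Slide the coil straight up off the mandrel without wrenching it, stand it upright on the cork mat and let go of it, then grip it by its other two sides and lower it, still in your grip, onto the floor of the steel cradle, wholly between the two walls. Leave it standing there, never let it fall over, and leave the can, gauge and screwdriver where they are.

Things in the scene. Friction and masses are not known exactly. Their poses are not given: they have to be found in the camera images.
- coil: The wound coil: copper wire on an oblong black former, an upright block 64 mm long (its x), 48 mm wide (its y), 78 mm high, flat-sided, with a 26 mm square bore right through along its z; about 0.45 kg. Origin: centre of its underside. Starts standing over the winder's mandrel with its x along the winder's x. Both ways round are equal.
- winder: Fixed coil winder: green housing 170 (x) x 150 (y) mm, top plate at 55 mm. From its centre rises a 22 mm square mandrel, 88 mm tall. Two upright guard plates, 6 mm thick, 44 mm wide (y), 84 mm above the plate, stand at x = -43 and +43 mm, 8 mm off the coil's short ends: fingers fit only beside its long sides (y). Origin: centre of its underside.
- mandrel_base (a point): Foot of the mandrel on the winder's top plate, on its axis; the coil's underside starts here. Same axes as the winder.
- mandrel_top (a point): Top of the mandrel, on its axis, 88 mm above its foot; same axes as the winder.
- mat: Square cork mat fixed on the bench, 120 x 120 mm, 4 mm thick. Origin: centre of its underside.
- cradle: Fixed steel cradle: base 150 (x) x 100 (y) x 10 mm with two upright walls along x, 110 mm long, 5 mm thick, 84 mm above the floor, 58 mm apart inside, ends open. The coil fits only with its long side along the walls (coil x along cradle x, either way); fingers then fit only at its short ends. Origin: centre of its underside.
- cradle_floor (a point): Middle of the cradle's floor between the walls, 10 mm above the bench; same axes as the cradle.
- panel: Fixed grey control box 90 (x) x 160 (y) x 35 mm carrying two round push keys about 80 mm apart, which may be either way round. Origin: centre of its underside.
- large_key (a joint): Travel of the large key (42 mm across): 0 up, 0.006 m fully down; a spring returns it, about 5 N to hold it down.
- large_key_top (a point): Centre of the large key's top face.
- small_key (a joint): Travel of the small key (24 mm across): 0 up, 0.006 m fully down; a spring returns it, about 5 N to hold it down.
- small_key_top (a point): Centre of the small key's top face.
- spray_can: Bystander: upright can 52 mm across, 150 mm high. Origin: centre of its underside.
- gauge: Bystander: round dark dashboard gauge lying flat, 72 mm across, 34 mm high. Origin: centre of its underside.
- screwdriver: Bystander: screwdriver lying on the bench, about 200 mm long along its x, handle at -x.
Not all that is in view belongs to the job. Leave any blue or yellow look-alike of the coil alone.

How it is judged:
By the outcome, as a careful person would: the job done as asked, in the order asked, and still so for the second after the job is handed in, with the robot touching nothing.
It also fails if it takes over 67 s, if anything falls off the work surface, if the arm or the gripper's body presses on something with over 40 N, if the wrist force passes 120 N, or if a joint passes its speed limit or range.

## Working session

There is one attempt and no reset: what is moved stays moved. The work goes in short steps, Python scripts to look and compute and a shell command to move; the robot and the scene stay as the last step left them, time stands still between calls to the robot, and variables do not carry over. Pictures are saved under pics/ and viewed, and the job is handed in when it is done.

```bash
mkdir -p pics; ls
python3 - <<'E'
from cell import *
import cv2
s=read_state();print({k:s[k] for k in('clock','eef_pos','tool_rot','force','width')})
for n in('side','top','wrist'):
    d=get_image(n);cv2.imwrite(f'pics/{n}0.png',d['color'][:,:,::-1]);print(n,d['vfov'],d['cx'],d['cy'],d['k1'],d['camera_from_world'])
E
```

```text
pics
{'clock': 0.0, 'eef_pos': array([215.77025185, 612.41474199, 213.57515571]), 'tool_rot': array([-1.57083163,  0.00195911,  1.23204052]), 'force': array([-0.33733014, -0.33043095,  0.78295522]), 'width': 85.19674752183671}
side 55.29956751733473 255.63951096779064 187.03789950167777 0.004909076406863718 [[ 9.46887367e-01 -3.21372181e-01 -1.11461206e-02 -5.78765005e+02]
 [-2.09487832e-01 -5.90193563e-01 -7.79606572e-01  2.14285289e+02]
 [ 2.43965496e-01  7.40534591e-01 -6.26170390e-01  6.86569356e+02]
 [ 0.00000000e+00  0.00000000e+00  0.00000000e+00  1.00000000e+00]]
top 53.6146695769573 257.3633122139355 188.37448387163292 -0.017345510856496098 [[ 4.97277256e-03 -9.99928714e-01  1.08553265e-02 -1.84827515e+01]
 [-9.97300887e-01 -5.75434002e-03 -7.31971832e-02  6.03988095e+02]
 [ 7.32544305e-02 -1.04620339e-02 -9.97258409e-01  9.62693010e+02]
 [ 0.00000000e+00  0.00000000e+00  0.00000000e+00  1.00000000e+00]]
wrist 68.18751810393074 255.1680359515134 193.22706677394467 -0.0003869267203235102 [[ 3.33010619e-01  9.42921628e-01 -1.65244184e-03 -6.49238472e+02]
 [ 9.01782682e-01 -3.17968642e-01  2.92718187e-01 -3.74578146e+01]
 [ 2.75484885e-01 -9.89684082e-02 -9.56197329e-01  3.79502309e+02]
 [ 0.00000000e+00  0.00000000e+00  0.00000000e+00  1.00000000e+00]]
```

View images.

View pics/top0.png

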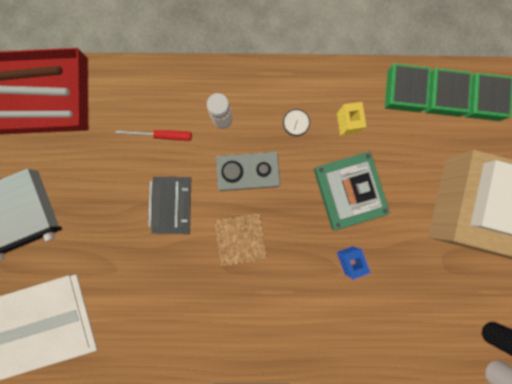

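View pics/side0.png

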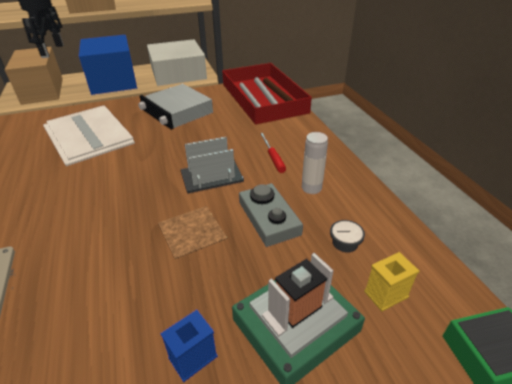

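View pics/wrist0.png

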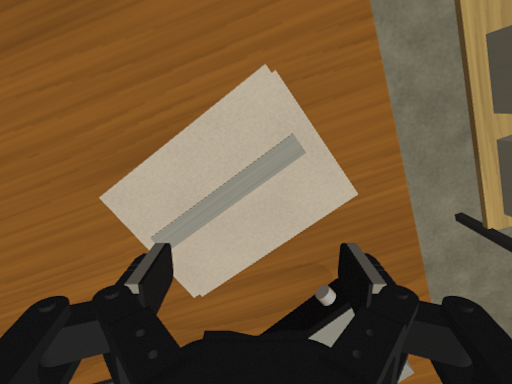

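```bash
cat > h.py <<'E'
from cell import *
import cv2, numpy as np
def cam(d):
    f=384/2/np.tan(np.radians(d['vfov'])/2)
    return f,d['cx'],d['cy'],d['k1'],np.array(d['camera_from_world'])
def ray(d,u,v):
    f,cx,cy,k1,T=cam(d)
    a=np.array([(u-cx)/f,(v-cy)/f]);p=a.copy()
    for _ in range(20): p=a/(1+k1*(p@p))
    R=T[:3,:3];t=T[:3,3]
    return -R.T@t, R.T@np.array([p[0],p[1],1])
def onz(d,u,v,z):
    o,r=ray(d,u,v);return o+r*(z-o[2])/r[2]
def proj(d,P):
    f,cx,cy,k1,T=cam(d);q=T[:3,:3]@np.array(P,float)+T[:3,3]
    p=q[:2]/q[2];p=p*(1+k1*(p@p));return np.array([cx,cy])+f*p
def tri(d1,p1,d2,p2):
    A=np.zeros((3,3));b=np.zeros(3);L=[]
    for d,p in((d1,p1),(d2,p2)):
        o,r=ray(d,*p);r/=np.linalg.norm(r);M=np.eye(3)-np.outer(r,r);A+=M;b+=M@o;L.append((o,r))
    X=np.linalg.solve(A,b)
    return X,[np.linalg.norm((X-o)-((X-o)@r)*r) for o,r in L]
def crop(d,name,x0,y0,x1,y1,s):
    cv2.imwrite('pics/'+name,cv2.resize(d['color'][y0:y1,x0:x1,::-1],None,fx=s,fy=s,interpolation=cv2.INTER_CUBIC))
E
python3 - <<'E'
from h import *
import pickle
D={n:get_image(n) for n in('top','side')};pickle.dump(D,open('d0.pkl','wb'))
crop(D['top'],'t_a.png',140,90,400,290,3)
crop(D['side'],'s_a.png',150,110,410,384,2)
for n in D:
  hsv=cv2.cvtColor(D[n]['color'],cv2.COLOR_RGB2HSV)
  m=cv2.inRange(hsv,(60,60,40),(90,255,255))
  cs,_=cv2.findContours(m,0,2)
  for c in cs:
    if cv2.contourArea(c)>300: print(n,'green',cv2.minAreaRect(c))
E
```

```text
top green ((351.19122314453125, 190.48532104492188), (64.4299087524414, 58.14912796020508), 73.0724868774414)
top green ((449.1663818359375, 92.08555603027344), (125.72689819335938, 43.28831100463867), 6.170175075531006)
side green ((477.5, 345.0), (67.0, 76.0), 0.0)
side green ((297.9800109863281, 318.1400146484375), (97.80000305175781, 105.4000015258789), 53.13010025024414)
```

View pics/t_a.png

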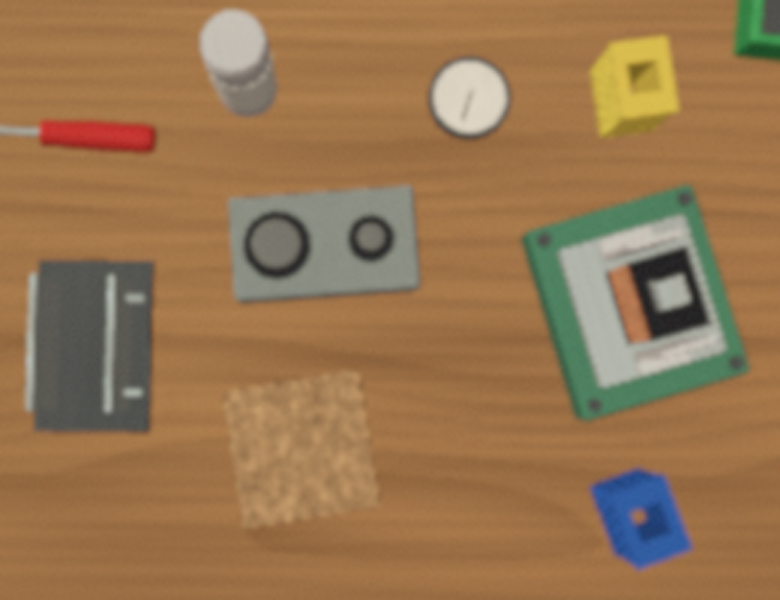

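View pics/s_a.png

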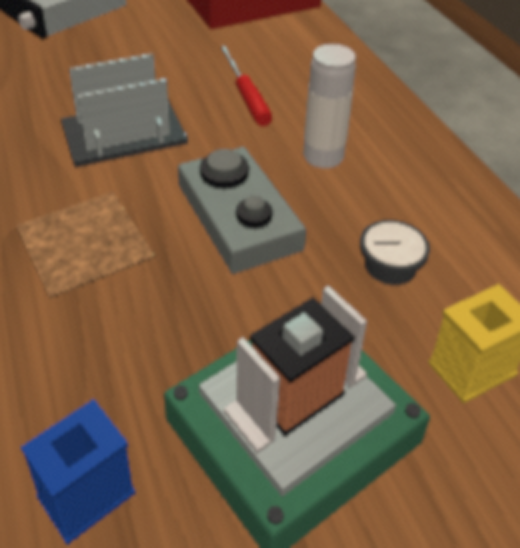

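Run:
```python
from h import *
import pickle
D=pickle.load(open('d0.pkl','rb'));T,S=D['top'],D['side']
t=lambda a,b:(140+a/3-1/3,90+b/3-1/3)
s=lambda a,b:(150+a/2-.25,110+b/2-.25)
r=lambda x:np.round(x,1)
# green
hsv=cv2.cvtColor(T['color'],cv2.COLOR_RGB2HSV)
m=cv2.inRange(hsv,(60,60,40),(90,255,255))
c=max([c for c in cv2.findContours(m,0,2)[0] if cv2.boundingRect(c)[0]<380],key=cv2.contourArea)
ap=cv2.approxPolyDP(cv2.convexHull(c),4,True)[:,0];print(ap.tolist())
for p in ap: print(r(onz(T,*p,55)[:2]))
def edge(P):
  P=[np.array(p[:2]) for p in P]
  for i in range(len(P)):
    d=P[(i+1)%len(P)]-P[i];print('  len',r(np.hypot(*d)),'ang',np.degrees(np.arctan2(d[1],d[0])).round(2))
  print('  ctr',r(np.mean(P,0)))
edge([onz(T,*p,55) for p in ap])
print('mandrel',tri(T,t(671,292),S,s(302,332)), onz(T,*t(671,292),143))
print('panel');edge([onz(T,*t(*p),35) for p in((229,198),(411,187),(418,288),(238,300))])
for n,a,b in(('large',(277,243),(225,165)),('small',(372,238),(254,209))):
  print(n,tri(T,t(*a),S,s(*b)),onz(T,*t(*a),45))
print('mat');edge([onz(T,*t(*p),4) for p in((226,394),(359,372),(378,504),(247,526))])
print('cradle base');edge([onz(T,*t(*p),10) for p in((38,262),(153,262),(150,431),(34,431))])
print('walls');
for p in((33,273),(28,410),(111,275),(108,412)): print(r(onz(T,*t(*p),94)))
```

```text
[[369, 153], [387, 213], [333, 228], [315, 169]]
[ 693.2 -297.5]
[ 541.6 -340.4]
[ 503.7 -204. ]
[ 651.5 -159.9]
  len 157.6 ang -164.2
  len 141.5 ang 105.55
  len 154.3 ang 16.62
  len 143.8 ang -73.11
  ctr [ 597.5 -250.5]
mandrel (array([ 599.08159065, -257.53961148,  136.28082695]), [np.float64(1.2549040030526635), np.float64(1.2549040030525376)]) [ 599.75219298 -256.00466095  143.        ]
panel
  len 156.5 ang -86.12
  len 87.3 ang -176.0
  len 153.8 ang 94.16
  len 88.1 ang 5.74
  ctr [648.5   9.9]
large (array([645.81952049,  49.66431975,  48.36432755]), [np.float64(0.9182820119538138), np.float64(0.918282011954066)]) [647.11809444  49.62850588  45.        ]
small (array([650.64920291, -30.45327464,  47.73103885]), [np.float64(0.9197955962280365), np.float64(0.9197955962281651)]) [651.88305356 -30.77865752  45.        ]
mat
  len 117.8 ang -80.33
  len 115.7 ang -171.53
  len 115.2 ang 99.67
  len 115.7 ang 9.77
  ctr [471.8  28. ]
cradle base
  len 100.6 ang -89.66
  len 147.1 ang 179.99
  len 100.4 ang 90.31
  len 147.1 ang 0.07
  ctr [560.1 210.2]
walls
[615.9 241.9  94. ]
[506.7 243.2  94. ]
[614.6 179.5  94. ]
[505.4 179.6  94. ]
```

```bash
cat >> h.py <<'E'
from scipy.spatial.transform import Rotation as Ro
def to(x,y,z,yawdeg=None):
    s=read_state();R=Ro.from_euler('xyz',s['tool_rot'])
    d=R.inv().apply(np.array([x,y,z])-s['eef_pos'])
    y0=np.degrees(s['tool_rot'][2])
    print('now',np.round(s['eef_pos'],1),'rot',np.round(np.degrees(s['tool_rot']),2),'F',np.round(s['force'],1),'w',round(s['width'],1),'t',s['clock'])
    if yawdeg is None: rv=[0,0,0]
    else: rv=(R.inv()*Ro.from_euler('xyz',[-90,0,yawdeg],degrees=True)).as_rotvec()
    print('shift xyz',np.round(d,1),'turn',np.round(rv,4))
E
python3 -c "
from h import *
to(646,50,110,0)"
```

```text
now [215.9 612.8 214.1] rot [-9.000e+01  5.000e-02  7.059e+01] F [ 0.5 -0.5  0.4] w 85.5 t 0.25
shift xyz [-387.8  104.4 -592.7] turn [ 5.000e-04  1.232e+00 -7.000e-04]
```

```bash
python3 -m jog '[{"x":-388,"y":0,"z":-593,"ay":1.232,"grip":0},{"x":-388,"y":0,"z":-593,"ay":1.232,"grip":0},{"x":-388,"y":0,"z":-593,"ay":1.232,"grip":0},{"x":-388,"y":0,"z":-593,"ay":1.232,"grip":0},{"x":-388,"y":0,"z":-593,"ay":1.232,"grip":0}]'; python3 -c "
from h import *
to(646,50,110,0)"
```

```text
now [215.9 612.8 214.1] rot [-9.000e+01  5.000e-02  7.059e+01] F [ 0.5 -0.5  0.4] w 85.5 t 0.25
shift xyz [-387.8  104.4 -592.7] turn [ 5.000e-04  1.232e+00 -7.000e-04]$[0]: bad value
```

```bash
python3 -m jog '[{"x":-27,"y":0,"z":-41,"ay":0.1,"grip":0},{"x":-54,"y":0,"z":-82,"ay":0.2,"grip":0},{"x":-81,"y":0,"z":-123,"ay":0.3,"grip":0},{"x":-108,"y":0,"z":-164,"ay":0.4,"grip":0},{"x":-135,"y":0,"z":-205,"ay":0.5,"grip":0}]'; python3 -c "
from h import *
to(646,50,110,0)"
```

```text
now [215.9 612.8 214.1] rot [-9.000e+01  5.000e-02  7.059e+01] F [ 0.5 -0.5  0.4] w 85.5 t 0.25
shift xyz [-387.8  104.4 -592.7] turn [ 5.000e-04  1.232e+00 -7.000e-04]$[0]: bad value
```

```bash
python3 -m jog '[{"x":-27,"y":0,"z":-41,"ax":0,"ay":0.1,"az":0,"grip":0},{"x":-54,"y":0,"z":-82,"ax":0,"ay":0.2,"az":0,"grip":0},{"x":-81,"y":0,"z":-123,"ax":0,"ay":0.3,"az":0,"grip":0},{"x":-108,"y":0,"z":-164,"ax":0,"ay":0.4,"az":0,"grip":0},{"x":-135,"y":0,"z":-205,"ax":0,"ay":0.5,"az":0,"grip":0}]'; python3 -c "
from h import *
to(646,50,110,0)"
```

```text
clock: 0.75
eef_pos: [365.4, 416.0, 214.6]
tool_rot: [-1.571, -0.0, 0.728]
force: [1.4, 0.5, 0.9]
width: 12.1
now [365.4 416.  214.6] rot [-8.999e+01 -2.000e-02  4.172e+01] F [1.4 0.5 0.9] w 12.1 t 0.75
shift xyz [ -34.2  104.6 -459.9] turn [-2.000e-04  7.281e-01  3.000e-04]
```

Works with all fields given. Continue.

```bash
python3 -m jog '[{"x":-34,"y":0,"z":-460,"ax":0,"ay":0.728,"az":0,"grip":0},{"x":-34,"y":0,"z":-460,"ax":0,"ay":0.728,"az":0,"grip":0},{"x":-34,"y":0,"z":-460,"ax":0,"ay":0.728,"az":0,"grip":0},{"x":-34,"y":0,"z":-460,"ax":0,"ay":0.728,"az":0,"grip":0},{"x":-34,"y":0,"z":-460,"ax":0,"ay":0.728,"az":0,"grip":0}]'; python3 -c "
from h import *
to(646,50,110,0)"
```

```text
clock: 1.25
eef_pos: [518.4, 218.3, 214.7]
tool_rot: [-1.57, -0.0, -0.001]
force: [-0.2, 0.3, -0.2]
width: 0.2
now [518.4 218.3 214.7] rot [-8.998e+01 -2.000e-02 -8.000e-02] F [-0.2  0.3 -0.2] w 0.2 t 1.25
shift xyz [ 127.8  104.7 -168.2] turn [-0.0004 -0.0014  0.0003]
```

```bash
python3 -m jog '[{"x":38,"y":10,"z":-50,"ax":0,"ay":0,"az":0,"grip":0},{"x":72,"y":25,"z":-85,"ax":0,"ay":0,"az":0,"grip":0},{"x":98,"y":45,"z":-118,"ax":0,"ay":0,"az":0,"grip":0},{"x":118,"y":70,"z":-148,"ax":0,"ay":0,"az":0,"grip":0},{"x":128,"y":95,"z":-168,"ax":0,"ay":0,"az":0,"grip":0}]'
python3 - <<'E'
from h import *
to(646,50,58,0)
for n in('wrist','side'):
  d=get_image(n);cv2.imwrite(f'pics/{n}1.png',d['color'][:,:,::-1])
E
```

```text
clock: 1.75
eef_pos: [648.5, 48.3, 118.8]
tool_rot: [-1.573, -0.003, 0.001]
force: [-1.0, 0.4, 0.6]
width: 0.6
now [648.5  48.3 118.8] rot [-9.01e+01 -1.50e-01  5.00e-02] F [-1.   0.4  0.6] w 0.6 t 1.75
shift xyz [-2.6 60.8  1.8] turn [0.0017 0.0009 0.0027]
```

View pics/wrist1.png

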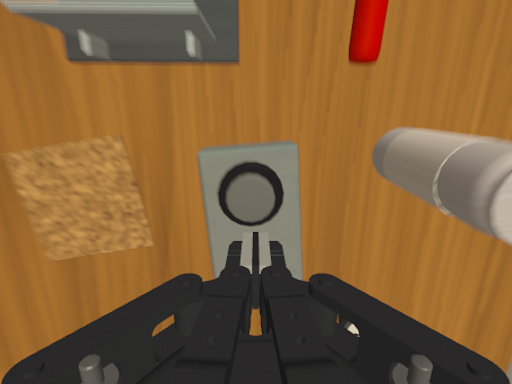

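View pics/side1.png

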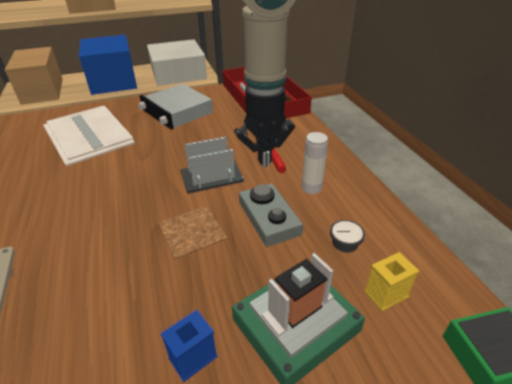

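Run:
```python
from h import *
d=get_image('wrist');s=read_state();p=s['eef_pos'];print(p)
print(onz(d,251,193,47), proj(d,p-[0,0,11]),proj(d,[p[0],p[1],47]))
T=np.array(d['camera_from_world']);print(-T[:3,:3].T@T[:3,3]-p)
to(646.5,50,62,0)
```

```text
[644.97823564  49.37897525 117.20045438]
[640.84542902  51.12077562  47.        ] [255.5979867  222.94087104] [255.93291224 194.97034288]
[  1.03982345  72.23983806 157.02308336]
now [645.   49.4 117.2] rot [-9.009e+01  2.400e-01 -2.000e-02] F [-0.5  0.7  0.1] w -0.1 t 1.9
shift xyz [ 1.8 55.2  0.7] turn [ 0.0016 -0.0003 -0.0042]
```

```bash
python3 -m jog '[{"x":0,"y":30,"z":0,"ax":0,"ay":0,"az":0,"grip":0},{"x":0,"y":48,"z":0,"ax":0,"ay":0,"az":0,"grip":0},{"x":0,"y":54,"z":0,"ax":0,"ay":0,"az":0,"grip":0},{"x":0,"y":54,"z":0,"ax":0,"ay":0,"az":0,"grip":0}]';python3 -m jog '[{"x":0,"y":1,"z":0,"ax":0,"ay":0,"az":0,"grip":0},{"x":0,"y":2,"z":0,"ax":0,"ay":0,"az":0,"grip":0},{"x":0,"y":3,"z":0,"ax":0,"ay":0,"az":0,"grip":0},{"x":0,"y":4,"z":0,"ax":0,"ay":0,"az":0,"grip":0}]'
```

```text
clock: 2.3
eef_pos: [645.7, 53.9, 65.6]
tool_rot: [-1.57, 0.001, 0.006]
force: [-0.0, -0.3, 0.3]
width: -0.1
clock: 2.7
eef_pos: [646.5, 52.4, 62.1]
tool_rot: [-1.571, -0.001, 0.004]
force: [-0.5, 0.6, -0.4]
width: -0.1
```

```bash
for i in 1; do python3 -m jog '[{"x":0,"y":2,"z":0,"ax":0,"ay":0,"az":0,"grip":0},{"x":0,"y":4,"z":0,"ax":0,"ay":0,"az":0,"grip":0}]';done
```

```text
clock: 2.9
eef_pos: [646.1, 52.3, 57.4]
tool_rot: [-1.571, -0.0, 0.004]
force: [0.7, -1.2, -0.0]
width: -0.3
```

```bash
python3 -m jog '[{"x":0,"y":1,"z":0,"ax":0,"ay":0,"az":0,"grip":0},{"x":0,"y":2,"z":0,"ax":0,"ay":0,"az":0,"grip":0}]'
```

```text
clock: 3.1
eef_pos: [646.0, 52.3, 55.3]
tool_rot: [-1.571, 0.0, 0.004]
force: [0.3, 0.8, 0.1]
width: 0.0
```

```bash
python3 -m jog '[{"x":0,"y":1,"z":0,"ax":0,"ay":0,"az":0,"grip":0},{"x":0,"y":2,"z":0,"ax":0,"ay":0,"az":0,"grip":0}]'
```

```text
clock: 3.3
eef_pos: [646.1, 52.4, 53.4]
tool_rot: [-1.571, 0.0, 0.004]
force: [0.3, 0.2, 0.4]
width: 0.1
```

```bash
python3 -m jog '[{"x":0,"y":1,"z":0,"ax":0,"ay":0,"az":0,"grip":0},{"x":0,"y":2,"z":0,"ax":0,"ay":0,"az":0,"grip":0}]'
```

```text
clock: 3.5
eef_pos: [646.1, 52.4, 51.4]
tool_rot: [-1.571, -0.0, 0.004]
force: [-1.0, 0.2, 0.2]
width: 0.1
```

```bash
python3 -m jog '[{"x":0,"y":1,"z":0,"ax":0,"ay":0,"az":0,"grip":0},{"x":0,"y":2,"z":0,"ax":0,"ay":0,"az":0,"grip":0}]'
python3 - <<'E'
from h import *
d=get_image('side');crop(d,'s2.png',200,80,350,260,3)
E
```

```text
clock: 3.7
eef_pos: [646.1, 52.4, 49.4]
tool_rot: [-1.571, -0.0, 0.004]
force: [0.2, -0.3, 0.1]
width: 0.0
```

View pics/s2.png

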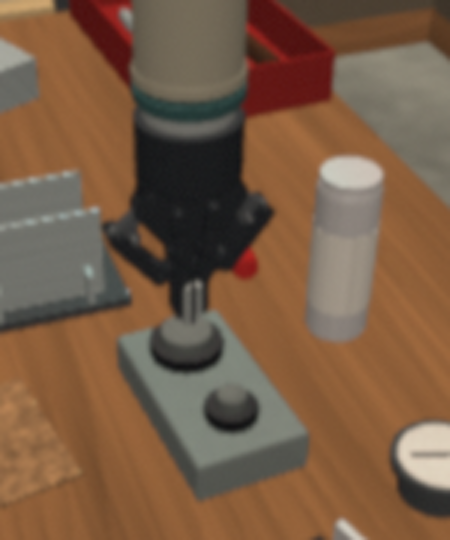

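```bash
python3 -m jog '[{"x":0,"y":1,"z":0,"ax":0,"ay":0,"az":0,"grip":0},{"x":0,"y":2,"z":0,"ax":0,"ay":0,"az":0,"grip":0}]'
```

```text
clock: 3.95
eef_pos: [646.1, 52.4, 47.4]
tool_rot: [-1.571, -0.0, 0.004]
force: [-0.6, 0.4, 0.9]
width: 0.1
```

```bash
python3 -m jog '[{"x":0,"y":1,"z":0,"ax":0,"ay":0,"az":0,"grip":0},{"x":0,"y":2,"z":0,"ax":0,"ay":0,"az":0,"grip":0}]'; python3 -c "
from h import *
s=read_state();print(s['force'],s['torque'],s['tau'])"
```

```text
clock: 4.15
eef_pos: [646.1, 52.3, 45.4]
tool_rot: [-1.571, 0.0, 0.004]
force: [-0.6, 0.2, -0.0]
width: -0.2
[-0.5930493   0.19639516 -0.02376767] [0.00926549 0.02857714 0.01541394] [-1.73079036e-02 -6.02844930e+01  5.73304608e+00 -1.37715769e+01
  1.35338478e-02  1.97305146e-02 -4.01915138e-03]
```

Run:
```python
from h import *
d=get_image('side');crop(d,'s3.png',220,150,320,250,5)
s=read_state();p=s['eef_pos'];q=proj(d,p-[0,0,11]);print(q,(q-[220,150])*5, (proj(d,p)-[220,150])*5)
w=get_image('wrist');cv2.imwrite('pics/w3.png',w['color'][:,:,::-1]);print(proj(w,p-[0,0,11]))
```

```text
[262.28697811 196.13442554] [211.43489054 230.67212768] [211.43981612 212.65105956]
[255.20089884 226.80164375]
```

View pics/s3.png

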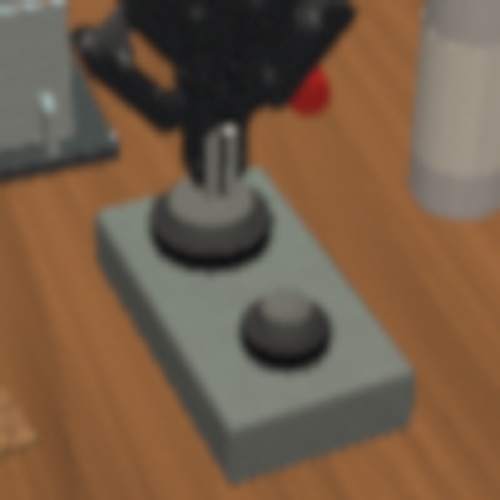

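View pics/w3.png

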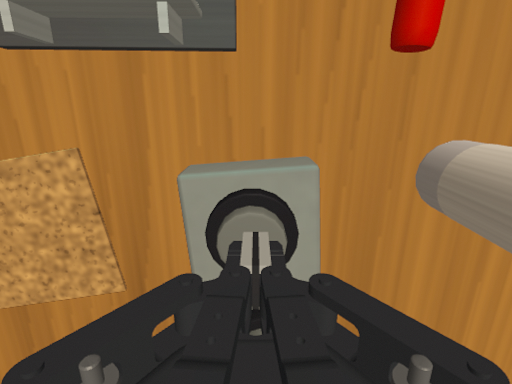

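```bash
python3 -m jog '[{"x":0,"y":1,"z":0,"ax":0,"ay":0,"az":0,"grip":0},{"x":0,"y":2,"z":0,"ax":0,"ay":0,"az":0,"grip":0}]'
```

```text
clock: 4.45
eef_pos: [646.1, 52.3, 43.5]
tool_rot: [-1.571, -0.0, 0.004]
force: [0.4, 0.6, 0.7]
width: -0.4
```

```bash
python3 -m jog '[{"x":0,"y":1,"z":0,"ax":0,"ay":0,"az":0,"grip":0},{"x":0,"y":2,"z":0,"ax":0,"ay":0,"az":0,"grip":0}]'
```

```text
clock: 4.65
eef_pos: [646.0, 52.4, 41.4]
tool_rot: [-1.571, 0.0, 0.004]
force: [-1.1, -0.7, 0.4]
width: 0.7
```

```bash
python3 -m jog '[{"x":0,"y":1,"z":0,"ax":0,"ay":0,"az":0,"grip":0},{"x":0,"y":2,"z":0,"ax":0,"ay":0,"az":0,"grip":0}]'
```

```text
clock: 4.85
eef_pos: [646.1, 52.4, 39.5]
tool_rot: [-1.571, 0.0, 0.004]
force: [-0.4, -0.3, 2.2]
width: 0.5
```

```bash
python3 -m jog '[{"x":0,"y":1,"z":0,"ax":0,"ay":0,"az":0,"grip":0},{"x":0,"y":2,"z":0,"ax":0,"ay":0,"az":0,"grip":0}]'
```

```text
clock: 5.05
eef_pos: [646.1, 52.3, 37.7]
tool_rot: [-1.571, -0.0, 0.004]
force: [-1.2, 0.8, 3.3]
width: -0.3
```

```bash
python3 -m jog '[{"x":0,"y":1,"z":0,"ax":0,"ay":0,"az":0,"grip":0},{"x":0,"y":2,"z":0,"ax":0,"ay":0,"az":0,"grip":0}]'
python3 - <<'E'
from h import *
d=get_image('side');crop(d,'s4.png',220,150,320,250,5)
E
```

```text
clock: 5.25
eef_pos: [646.1, 52.4, 35.6]
tool_rot: [-1.571, -0.0, 0.004]
force: [-1.5, -0.4, 4.5]
width: 0.2
```

View pics/s4.png

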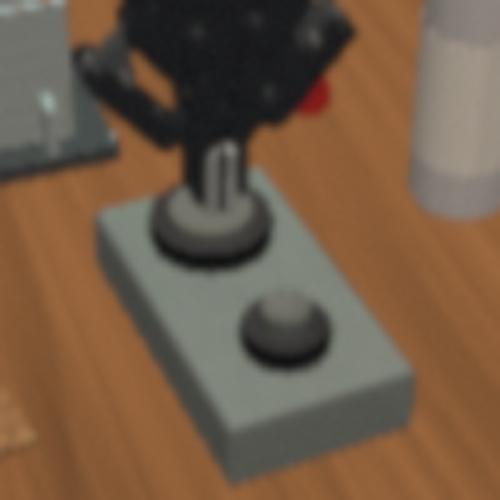

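```bash
python3 -m jog '[{"x":0,"y":0.7,"z":0,"ax":0,"ay":0,"az":0,"grip":0},{"x":0,"y":1.4,"z":0,"ax":0,"ay":0,"az":0,"grip":0},{"x":0,"y":1.4,"z":0,"ax":0,"ay":0,"az":0,"grip":0}]'
```

```text
clock: 5.6
eef_pos: [646.1, 52.3, 34.4]
tool_rot: [-1.571, -0.0, 0.004]
force: [-2.0, -0.3, 5.4]
width: 0.2
```

```bash
python3 -m jog '[{"x":0,"y":0.7,"z":0,"ax":0,"ay":0,"az":0,"grip":0},{"x":0,"y":1.4,"z":0,"ax":0,"ay":0,"az":0,"grip":0},{"x":0,"y":1.4,"z":0,"ax":0,"ay":0,"az":0,"grip":0}]'
```

```text
clock: 5.9
eef_pos: [646.1, 52.4, 34.2]
tool_rot: [-1.57, -0.0, 0.004]
force: [-4.3, 0.0, 13.5]
width: 0.0
```

```bash
python3 -m jog '[{"x":0,"y":-4,"z":0,"ax":0,"ay":0,"az":0,"grip":0},{"x":0,"y":-12,"z":0,"ax":0,"ay":0,"az":0,"grip":0},{"x":0,"y":-25,"z":0,"ax":0,"ay":0,"az":0,"grip":0},{"x":2.5,"y":-25,"z":-40,"ax":0,"ay":0,"az":0,"grip":0},{"x":5,"y":-25,"z":-82,"ax":0,"ay":0,"az":0,"grip":0}]'
python3 -m jog '[{"x":0,"y":6,"z":0,"ax":0,"ay":0,"az":0,"grip":0},{"x":0,"y":10,"z":0,"ax":0,"ay":0,"az":0,"grip":0}]'
python3 - <<'E'
from h import *
d=get_image('side');crop(d,'s5.png',220,150,320,250,5)
to(651,-30,50)
E
```

```text
clock: 6.4
eef_pos: [652.3, -28.0, 58.6]
tool_rot: [-1.57, -0.002, 0.009]
force: [0.7, -1.0, -0.2]
width: 0.1
clock: 6.6
eef_pos: [651.4, -31.6, 48.0]
tool_rot: [-1.571, -0.0, 0.001]
force: [0.2, -0.1, -0.7]
width: 0.1
now [650.9 -29.3  47. ] rot [-8.995e+01  7.000e-02  1.900e-01] F [-1.   0.8 -0.5] w -0.0 t 6.65
shift xyz [ 0.1 -3.  -0.7] turn [0 0 0]
```

View pics/s5.png

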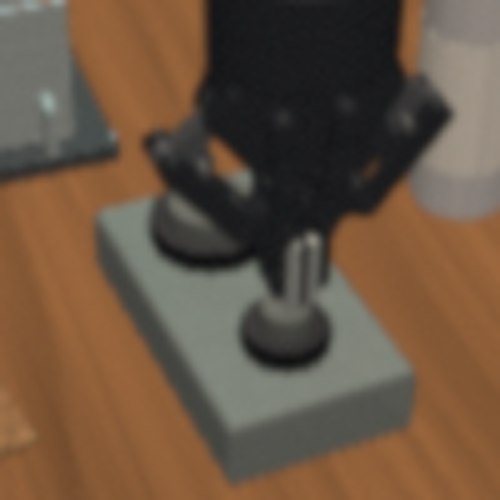

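```bash
python3 -m jog '[{"x":0,"y":2,"z":0,"ax":0,"ay":0,"az":0,"grip":0},{"x":0,"y":4,"z":0,"ax":0,"ay":0,"az":0,"grip":0},{"x":0,"y":6,"z":0,"ax":0,"ay":0,"az":0,"grip":0},{"x":0,"y":8,"z":0,"ax":0,"ay":0,"az":0,"grip":0}]'
```

```text
clock: 7.05
eef_pos: [651.5, -28.8, 39.6]
tool_rot: [-1.57, -0.0, 0.005]
force: [-0.4, 0.8, 1.4]
width: 0.3
```

```bash
python3 -m jog '[{"x":0,"y":1,"z":0,"ax":0,"ay":0,"az":0,"grip":0},{"x":0,"y":2,"z":0,"ax":0,"ay":0,"az":0,"grip":0},{"x":0,"y":3,"z":0,"ax":0,"ay":0,"az":0,"grip":0}]'
```

```text
clock: 7.35
eef_pos: [651.5, -28.8, 36.9]
tool_rot: [-1.57, -0.0, 0.004]
force: [-1.1, 2.1, 3.4]
width: -0.2
```

```bash
python3 -m jog '[{"x":0,"y":1,"z":0,"ax":0,"ay":0,"az":0,"grip":0},{"x":0,"y":2,"z":0,"ax":0,"ay":0,"az":0,"grip":0},{"x":0,"y":3,"z":0,"ax":0,"ay":0,"az":0,"grip":0},{"x":0,"y":3,"z":0,"ax":0,"ay":0,"az":0,"grip":0}]'
```

```text
clock: 7.75
eef_pos: [651.5, -28.9, 34.3]
tool_rot: [-1.57, -0.0, 0.004]
force: [-2.6, 3.4, 7.2]
width: 0.1
```

```bash
python3 -m jog '[{"x":0,"y":0.6,"z":0,"ax":0,"ay":0,"az":0,"grip":0},{"x":0,"y":0.9,"z":0,"ax":0,"ay":0,"az":0,"grip":0}]'
```

```text
clock: 7.95
eef_pos: [651.6, -28.9, 34.2]
tool_rot: [-1.569, -0.0, 0.004]
force: [-3.5, 4.3, 14.4]
width: 0.0
```

```bash
python3 -m jog '[{"x":0,"y":-4,"z":0,"ax":0,"ay":0,"az":0,"grip":0},{"x":0,"y":-15,"z":0,"ax":0,"ay":0,"az":0,"grip":0},{"x":0,"y":-60,"z":0,"ax":0,"ay":0,"az":0,"grip":0},{"x":0,"y":-110,"z":0,"ax":0,"ay":0,"az":0,"grip":0},{"x":0,"y":-155,"z":-10,"ax":0,"ay":0.14,"az":0,"grip":85}]'
python3 - <<'E'
from h import *
d=get_image('side');crop(d,'s6.png',220,150,320,250,5)
to(599.5,-256.5,220,-73.3)
E
```

```text
clock: 8.45
eef_pos: [651.4, -39.5, 189.8]
tool_rot: [-1.571, -0.0, -0.138]
force: [1.3, 0.2, 0.3]
width: 13.1
now [656.  -44.  198.3] rot [-90.09  -0.81  -8.53] F [ 2.6 -3.1  5.3] w 20.9 t 8.5
shift xyz [ -24.   -21.7 -218.6] turn [-0.0065  1.1305  0.0134]
```

View pics/s6.png

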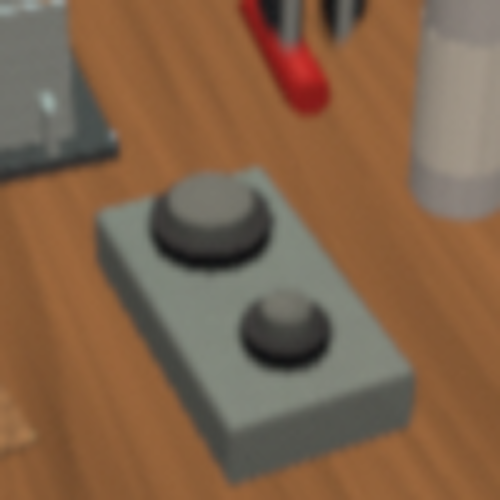

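```bash
python3 -m jog '[{"x":-4,"y":-6,"z":-40,"ax":0,"ay":0.14,"az":0,"grip":85},{"x":-8,"y":-12,"z":-80,"ax":0,"ay":0.28,"az":0,"grip":85},{"x":-12,"y":-18,"z":-120,"ax":0,"ay":0.42,"az":0,"grip":85},{"x":-15,"y":-24,"z":-155,"ax":0,"ay":0.56,"az":0,"grip":85},{"x":-18,"y":-30,"z":-185,"ax":0,"ay":0.70,"az":0,"grip":85}]'
python3 -c "
from h import *
to(599.5,-256.5,220,-73.3)"
```

```text
clock: 9.0
eef_pos: [607.0, -224.3, 218.2]
tool_rot: [-1.573, -0.001, -0.844]
force: [0.5, -0.0, -0.3]
width: 85.0
now [ 607.  -224.3  218.2] rot [-9.011e+01 -8.000e-02 -4.838e+01] F [ 0.5 -0.  -0.3] w 85.0 t 9.0
shift xyz [ 19.1  -1.7 -27. ] turn [0.0016 0.4349 0.0019]
```

```bash
python3 -m jog '[{"x":5,"y":0,"z":-8,"ax":0,"ay":0.13,"az":0,"grip":85},{"x":10,"y":0,"z":-15,"ax":0,"ay":0.26,"az":0,"grip":85},{"x":15,"y":0,"z":-21,"ax":0,"ay":0.38,"az":0,"grip":85},{"x":19,"y":0,"z":-27,"ax":0,"ay":0.435,"az":0,"grip":85},{"x":19,"y":0,"z":-27,"ax":0,"ay":0.435,"az":0,"grip":85}]'
python3 - <<'E'
from h import *
to(599.5,-256.5,220,-73.3)
d=get_image('wrist');cv2.imwrite('pics/w7.png',d['color'][:,:,::-1])
t=get_image('side');crop(t,'s7.png',210,130,410,384,3)
E
```

```text
clock: 9.5
eef_pos: [600.0, -255.2, 217.7]
tool_rot: [-1.573, -0.002, -1.274]
force: [0.2, 0.6, -0.9]
width: 84.8
now [ 600.  -255.2  217.7] rot [-90.11  -0.12 -72.99] F [ 0.2  0.6 -0.9] w 84.8 t 9.5
shift xyz [ 1.2 -2.3 -0.9] turn [0.002  0.0055 0.0021]
```

View pics/w7.png

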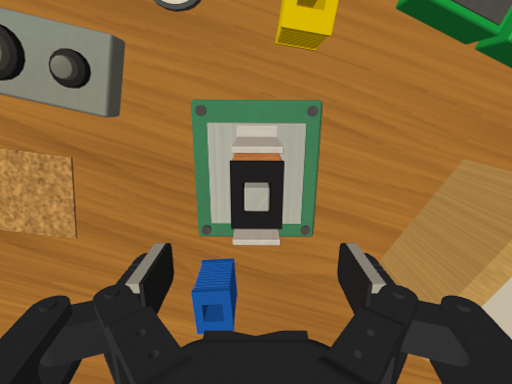

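View pics/s7.png

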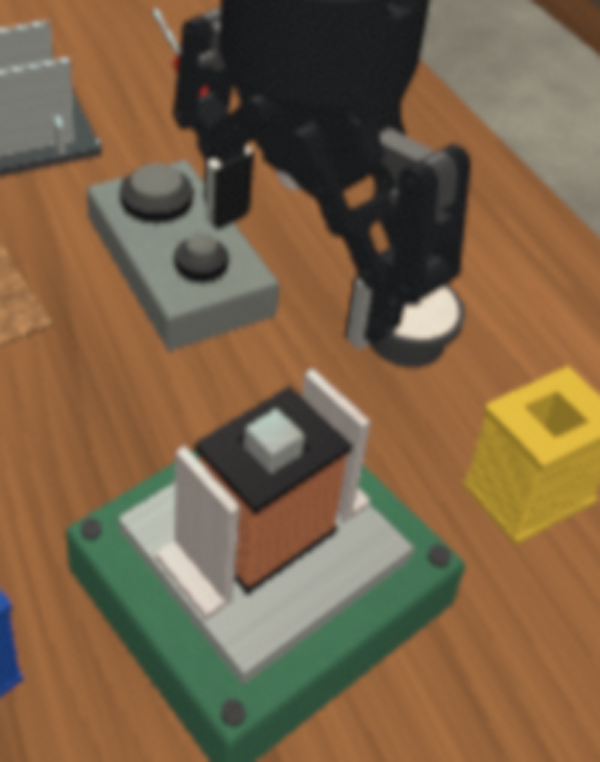

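Run:
```python
from h import *
d=get_image('wrist');s=read_state();p=s['eef_pos']
g=cv2.cvtColor(d['color'],cv2.COLOR_RGB2HSV)
m=cv2.inRange(g[100:250,200:310],(0,0,0),(180,255,60));m=cv2.morphologyEx(m,cv2.MORPH_CLOSE,np.ones((31,31)))
c=max(cv2.findContours(m,0,2)[0],key=cv2.contourArea);r=cv2.minAreaRect(c);ctr=np.array(r[0])+[200,100];print(r,ctr)
bx=cv2.boxPoints(r)+[200,100];W=[onz(d,*q,133)[:2] for q in bx];print(np.round(W,1),np.mean(W,0))
for i in range(4):
  v=W[(i+1)%4]-W[i];print(np.hypot(*v),np.degrees(np.arctan2(v[1],v[0])))
print('mandrel',onz(d,256.5,197,143),p)
# tips
for z in(-11,0,8,20): print(z,[proj(d,p+[0,0,z]+np.array([np.cos(-1.274),np.sin(-1.274),0])*k*42.5) for k in(-1,1)])
```

```text
((42.6997184753418, 95.61189270019531), (83.88098907470703, 67.21903991699219), 1.3639274835586548) [242.69971848 195.6118927 ]
[[ 552.9 -213.7]
 [ 615.  -199.8]
 [ 634.8 -269.9]
 [ 574.1 -289.2]] [ 594.19720546 -243.17692105]
63.67293954820635 12.648778412561184
72.90496733956277 -74.20703404051604
63.752317851050016 -162.3745761282239
78.43609292021915 105.68878178443647
mandrel [ 600.79227705 -254.10642247  143.        ] [ 601.09571685 -252.67402566  217.67472179]
-11 [array([189.59709848, 225.83255475]), array([320.32311762, 226.18772379])]
0 [array([185.63262164, 233.08256178]), array([324.26042083, 233.45616486])]
8 [array([182.43446212, 238.93121362]), array([327.43652248, 239.31943502])]
20 [array([177.04485116, 248.78757879]), array([332.78868463, 249.19992514])]
```

```bash
python3 -m jog '[{"x":0,"y":30,"z":0,"ax":0,"ay":0,"az":0,"grip":85},{"x":0,"y":60,"z":0,"ax":0,"ay":0,"az":0,"grip":85},{"x":0,"y":85,"z":0,"ax":0,"ay":0,"az":0,"grip":85},{"x":0,"y":105,"z":0,"ax":0,"ay":0,"az":0,"grip":85},{"x":0,"y":115,"z":0,"ax":0,"ay":0,"az":0,"grip":85}]'
python3 - <<'E'
from h import *
to(599.5,-256.5,85,-73.3)
d=get_image('wrist');cv2.imwrite('pics/w8.png',d['color'][:,:,::-1])
t=get_image('side');crop(t,'s8.png',210,130,410,384,3)
E
```

```text
clock: 10.15
eef_pos: [600.4, -251.5, 100.8]
tool_rot: [-1.573, 0.002, -1.27]
force: [1.2, 0.2, -0.3]
width: 84.9
now [ 600.4 -251.5  100.8] rot [-90.11   0.13 -72.74] F [ 1.2  0.2 -0.3] w 84.9 t 10.15
shift xyz [ 4.6 15.8 -2.4] turn [ 0.0019  0.0098 -0.0022]
```

View pics/w8.png

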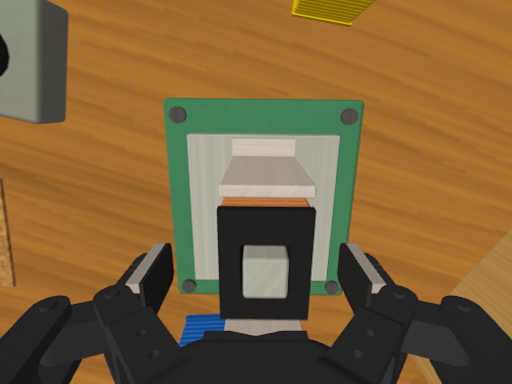

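View pics/s8.png

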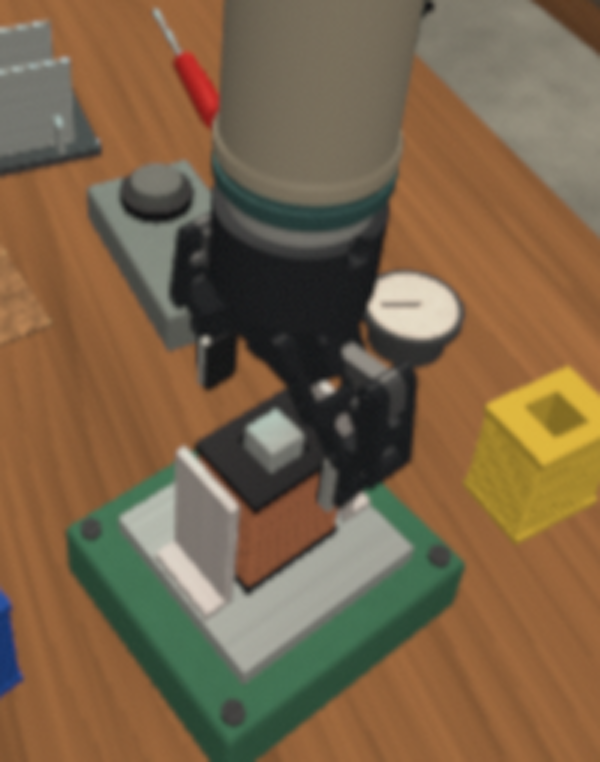

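```bash
python3 -m jog '[{"x":0,"y":0,"z":0,"ax":0,"ay":0,"az":0,"grip":85},{"x":0,"y":0,"z":0,"ax":0,"ay":0,"az":0,"grip":85},{"x":0,"y":0,"z":0,"ax":0,"ay":0,"az":0,"grip":85}]'
python3 - <<'E'
from h import *
to(599.5,-256.5,85,-73.3)
d=get_image('wrist');cv2.imwrite('pics/w9.png',d['color'][:,:,::-1])
E
```

```text
clock: 10.55
eef_pos: [601.9, -253.1, 104.0]
tool_rot: [-1.569, -0.001, -1.271]
force: [0.3, 0.5, 0.3]
width: 85.2
now [ 601.9 -253.1  104. ] rot [-8.991e+01 -7.000e-02 -7.282e+01] F [0.3 0.5 0.3] w 85.2 t 10.55
shift xyz [ 2.6 19.  -3.3] turn [-0.0016  0.0085  0.0012]
```

View pics/w9.png

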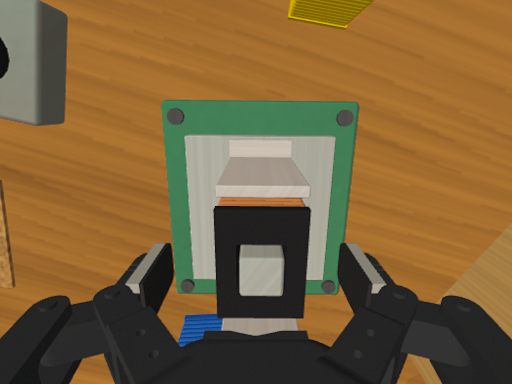

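Run:
```python
from h import *
d=get_image('wrist');s=read_state();p=s['eef_pos'];yaw=s['tool_rot'][2]
V=d['color'].max(2).astype(float)
L=[];Rr=[]
for r in range(215,310,5):
    row=V[r];thr=90
    # from mid-left black scan left
    x=226
    while row[x]<thr:x-=1
    L.append((x+1-(thr-row[x+1])/(row[x]-row[x+1]),r))
    x=298
    while row[x]<thr:x+=1
    Rr.append((x-1+(thr-row[x-1])/(row[x]-row[x-1]),r))
print(np.round(L[::6],1),np.round(Rr[::6],1))
for E in(L,Rr):
    W=np.array([onz(d,*q,133)[:2] for q in E]);f=cv2.fitLine(W.astype(np.float32),cv2.DIST_HUBER,0,.01,.01).ravel()
    n=np.array([-f[1],f[0]]);a=np.degrees(np.arctan2(f[1],f[0]))%180;print('ang',a)
    tx=np.array([np.cos(yaw),np.sin(yaw)]);print('tool x offset',np.median((W-p[:2])@tx))
# ends along col 227
col=V[:,227];r0=260
a=r0
while col[a]<90:a-=1
b=r0
while col[b]<90:b+=1
tz=np.array([-np.sin(yaw),np.cos(yaw)])
print(a,b,[(onz(d,227,q,133)[:2]-p[:2])@tz for q in(a,b)],p,np.degrees(yaw))
```

```text
[[213.5 215. ]
 [214.5 245. ]
 [215.7 275. ]
 [216.6 305. ]] [[310.3 215. ]
 [308.2 245. ]
 [305.9 275. ]
 [304.  305. ]]
ang 16.589943
tool x offset -20.829053271041193
ang 16.67134
tool x offset 26.732212625527527
205 318 [np.float64(29.141417088651856), np.float64(-37.10079311292262)] [ 601.62732542 -252.8326439   103.5674912 ] -72.81753369893481
```

```bash
python3 -m jog '[{"x":1.5,"y":0,"z":-2,"ax":0,"ay":0.005,"az":0,"grip":85},{"x":3,"y":3,"z":-4,"ax":0,"ay":0.0095,"az":0,"grip":85},{"x":3,"y":9,"z":-4,"ax":0,"ay":0.0095,"az":0,"grip":85},{"x":3,"y":15,"z":-4,"ax":0,"ay":0.0095,"az":0,"grip":85},{"x":3,"y":17,"z":-4,"ax":0,"ay":0.0095,"az":0,"grip":85}]'
python3 -m jog '[{"x":0,"y":0,"z":0,"ax":0,"ay":0,"az":0,"grip":85},{"x":0,"y":0,"z":0,"ax":0,"ay":0,"az":0,"grip":85}]'
python3 - <<'E'
from h import *
to(599.5,-256.5,85,-73.35)
d=get_image('wrist');cv2.imwrite('pics/w10.png',d['color'][:,:,::-1])
t=get_image('side');crop(t,'s10.png',260,180,380,330,4)
E
```

```text
clock: 11.15
eef_pos: [597.7, -256.2, 84.5]
tool_rot: [-1.572, 0.001, -1.28]
force: [-0.6, 0.1, -1.0]
width: 85.2
clock: 11.35
eef_pos: [598.3, -256.7, 85.7]
tool_rot: [-1.571, -0.0, -1.28]
force: [0.5, -0.1, -0.1]
width: 85.1
now [ 598.3 -256.7   85.7] rot [-90.01  -0.   -73.36] F [ 0.5 -0.1 -0.1] w 85.1 t 11.35
shift xyz [0.1 0.7 1.2] turn [ 0.0001 -0.0002  0.    ]
```

View pics/w10.png

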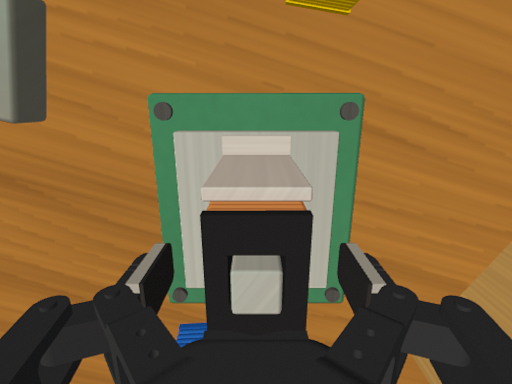

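View pics/s10.png

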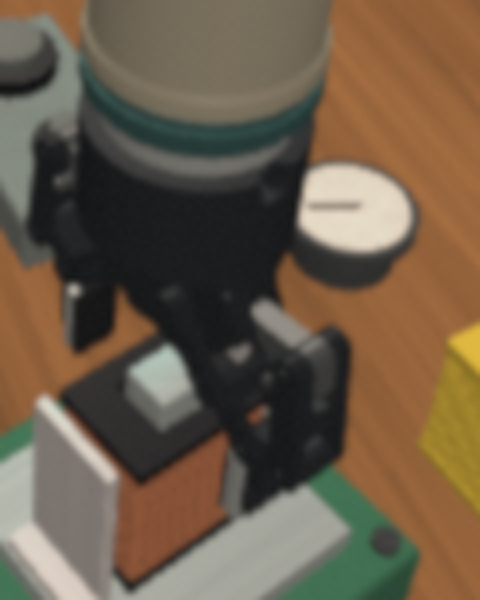

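```bash
python3 -m jog '[{"x":0,"y":0,"z":0,"ax":0,"ay":0,"az":0,"grip":60},{"x":0,"y":0,"z":0,"ax":0,"ay":0,"az":0,"grip":50},{"x":0,"y":0,"z":0,"ax":0,"ay":0,"az":0,"grip":40},{"x":0,"y":0,"z":0,"ax":0,"ay":0,"az":0,"grip":40},{"x":0,"y":0,"z":0,"ax":0,"ay":0,"az":0,"grip":40}]'
python3 - <<'E'
from h import *
s=read_state();print(s['force'],s['torque'],s['width'])
t=get_image('side');crop(t,'s11.png',260,180,380,330,4)
E
```

```text
clock: 11.95
eef_pos: [598.6, -257.1, 86.2]
tool_rot: [-1.57, -0.001, -1.281]
force: [0.8, -0.2, 2.5]
width: 47.2
[ 0.78474883 -0.20952401  2.52203569] [-0.05377115  0.00999641  0.07597554] 47.180756745595836
```

View pics/s11.png

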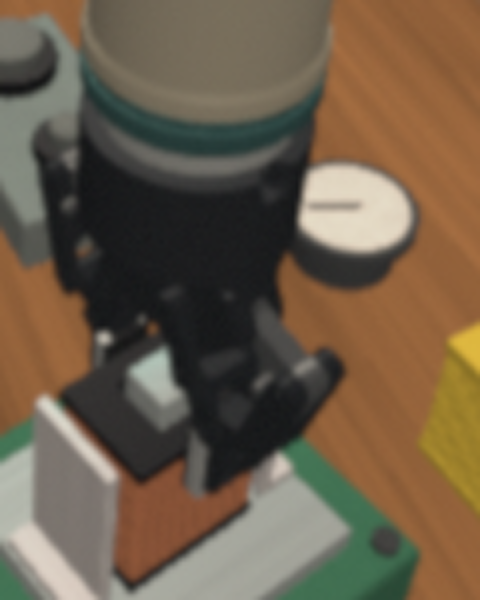

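```bash
python3 -m jog '[{"x":0,"y":-1,"z":0,"ax":0,"ay":0,"az":0,"grip":40},{"x":0,"y":-3,"z":0,"ax":0,"ay":0,"az":0,"grip":40},{"x":0,"y":-6,"z":0,"ax":0,"ay":0,"az":0,"grip":40},{"x":0,"y":-9,"z":0,"ax":0,"ay":0,"az":0,"grip":40},{"x":0,"y":-12,"z":0,"ax":0,"ay":0,"az":0,"grip":40}]'
python3 - <<'E'
from h import *
s=read_state();print(s['force'],s['torque'],s['width'])
t=get_image('side');crop(t,'s12.png',260,180,380,330,4)
E
```

```text
clock: 12.5
eef_pos: [598.2, -256.6, 97.9]
tool_rot: [-1.571, 0.0, -1.28]
force: [0.3, -0.5, -3.8]
width: 47.4
[ 0.28192382 -0.51114192 -3.81423763] [-0.02141557 -0.03411606  0.03188783] 47.35831651667074
```

View pics/s12.png

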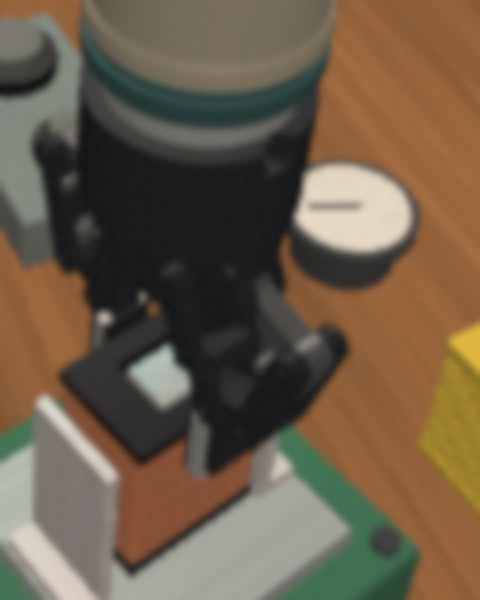

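```bash
python3 -m jog '[{"x":0,"y":-5,"z":0,"ax":0,"ay":0,"az":0,"grip":40},{"x":0,"y":-11,"z":0,"ax":0,"ay":0,"az":0,"grip":40},{"x":0,"y":-17,"z":0,"ax":0,"ay":0,"az":0,"grip":40},{"x":0,"y":-23,"z":0,"ax":0,"ay":0,"az":0,"grip":40},{"x":0,"y":-29,"z":0,"ax":0,"ay":0,"az":0,"grip":40}]'
python3 -m jog '[{"x":0,"y":-6,"z":0,"ax":0,"ay":0,"az":0,"grip":40},{"x":0,"y":-12,"z":0,"ax":0,"ay":0,"az":0,"grip":40},{"x":0,"y":-18,"z":0,"ax":0,"ay":0,"az":0,"grip":40},{"x":0,"y":-24,"z":0,"ax":0,"ay":0,"az":0,"grip":40},{"x":0,"y":-30,"z":0,"ax":0,"ay":0,"az":0,"grip":40}]'
```

```text
clock: 13.05
eef_pos: [598.4, -256.8, 127.5]
tool_rot: [-1.571, -0.0, -1.281]
force: [0.6, 0.5, -3.2]
width: 47.4
clock: 13.55
eef_pos: [598.3, -256.7, 157.3]
tool_rot: [-1.571, 0.0, -1.28]
force: [-0.3, 0.4, -3.2]
width: 46.7
```

```bash
python3 -m jog '[{"x":0,"y":-7,"z":0,"ax":0,"ay":0,"az":0,"grip":40},{"x":0,"y":-14,"z":0,"ax":0,"ay":0,"az":0,"grip":40},{"x":0,"y":-21,"z":0,"ax":0,"ay":0,"az":0,"grip":40},{"x":0,"y":-28,"z":0,"ax":0,"ay":0,"az":0,"grip":40},{"x":0,"y":-33,"z":0,"ax":0,"ay":0,"az":0,"grip":40}]'
python3 - <<'E'
from h import *
to(472,28,195,-90)
t=get_image('side');crop(t,'s13.png',210,80,410,384,2)
E
```

```text
clock: 14.05
eef_pos: [598.5, -256.9, 190.6]
tool_rot: [-1.57, -0.0, -1.281]
force: [1.1, 0.4, -2.4]
width: 47.3
now [ 598.5 -256.9  190.6] rot [-8.997e+01 -3.000e-02 -7.337e+01] F [ 1.1  0.4 -2.4] w 47.3 t 14.05
shift xyz [-309.2   -4.5  -39.6] turn [-0.0005  0.2903  0.0004]
```

View pics/s13.png

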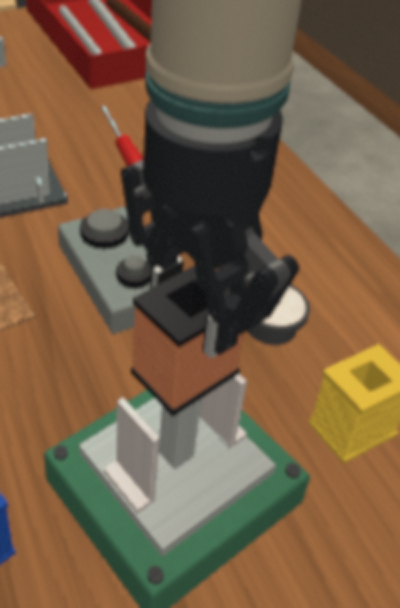

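```bash
python3 -m jog '[{"x":0,"y":-6,"z":0,"ax":0,"ay":0,"az":0,"grip":40},{"x":-8,"y":-12,"z":-1,"ax":0,"ay":0,"az":0,"grip":40},{"x":-25,"y":-12,"z":-3,"ax":0,"ay":0,"az":0,"grip":40},{"x":-50,"y":-12,"z":-6,"ax":0,"ay":0.03,"az":0,"grip":40},{"x":-80,"y":-12,"z":-10,"ax":0,"ay":0.06,"az":0,"grip":40}]'
python3 -c "
from h import *
to(472,28,200,-90)"
```

```text
clock: 14.6
eef_pos: [565.3, -182.6, 202.1]
tool_rot: [-1.57, -0.0, -1.343]
force: [0.5, 1.6, -4.1]
width: 47.4
now [ 565.3 -182.6  202.1] rot [-8.998e+01 -2.000e-02 -7.694e+01] F [ 0.5  1.6 -4.1] w 47.4 t 14.6
shift xyz [-226.2    2.   -43.3] turn [-0.0004  0.2279  0.0003]
```

```bash
python3 -m jog '[{"x":-32,"y":0,"z":-6,"ax":0,"ay":0.04,"az":0,"grip":40},{"x":-64,"y":0,"z":-12,"ax":0,"ay":0.08,"az":0,"grip":40},{"x":-96,"y":0,"z":-18,"ax":0,"ay":0.12,"az":0,"grip":40},{"x":-128,"y":0,"z":-24,"ax":0,"ay":0.16,"az":0,"grip":40},{"x":-158,"y":0,"z":-30,"ax":0,"ay":0.2,"az":0,"grip":40}]'
python3 -c "
from h import *
to(472,28,200,-90)"
```

```text
clock: 15.1
eef_pos: [499.5, -34.0, 202.1]
tool_rot: [-1.571, 0.001, -1.542]
force: [0.7, 0.7, -3.1]
width: 46.9
now [499.5 -34.  202.1] rot [-9.000e+01  7.000e-02 -8.832e+01] F [ 0.7  0.7 -3.1] w 46.9 t 15.1
shift xyz [-62.7   2.2 -25.7] turn [ 0.      0.0293 -0.0012]
```

```bash
python3 -m jog '[{"x":-24,"y":0,"z":-10,"ax":0,"ay":0.015,"az":0,"grip":40},{"x":-42,"y":5,"z":-18,"ax":0,"ay":0.029,"az":0,"grip":40},{"x":-55,"y":15,"z":-23,"ax":0,"ay":0.029,"az":0,"grip":40},{"x":-61,"y":30,"z":-25,"ax":0,"ay":0.029,"az":0,"grip":40},{"x":-63,"y":45,"z":-26,"ax":0,"ay":0.029,"az":0,"grip":40}]'
python3 - <<'E'
from h import *
to(472,28,100,-90)
d=get_image('wrist');cv2.imwrite('pics/w14.png',d['color'][:,:,::-1])
t=get_image('side');crop(t,'s14.png',110,60,350,300,2)
t=get_image('top');crop(t,'t14.png',150,100,350,300,3)
E
```

```text
clock: 15.6
eef_pos: [472.4, 27.5, 156.2]
tool_rot: [-1.571, 0.001, -1.567]
force: [-0.3, 0.5, -3.2]
width: 47.2
now [472.4  27.5 156.2] rot [-8.998e+01  4.000e-02 -8.981e+01] F [-0.3  0.5 -3.2] w 47.2 t 15.6
shift xyz [-0.4 56.2 -0.4] turn [-0.0003  0.0033 -0.0007]
```

View pics/w14.png

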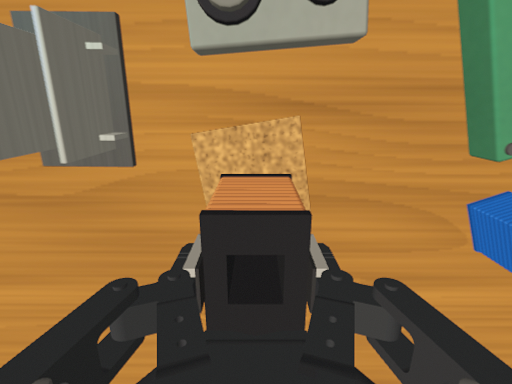

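View pics/s14.png

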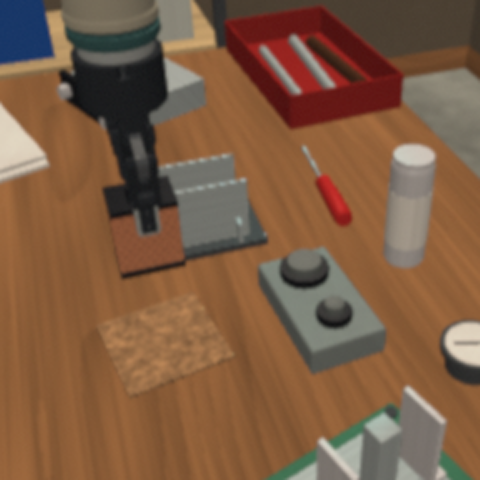

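View pics/t14.png

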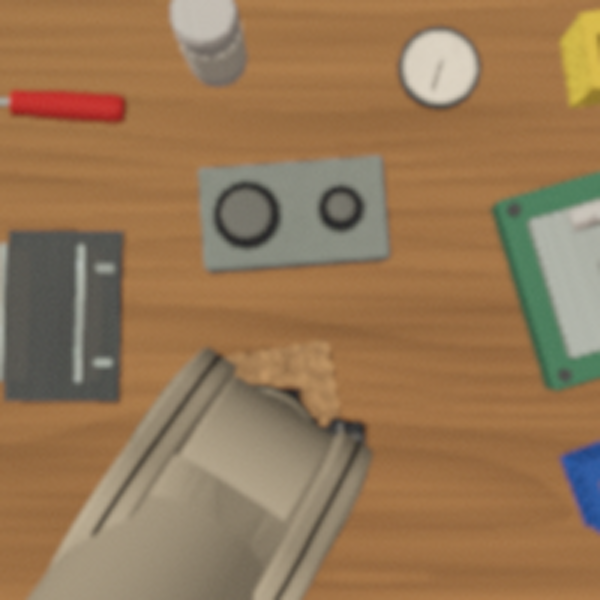

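```bash
python3 -m jog '[{"x":0,"y":20,"z":0,"ax":0,"ay":0,"az":0,"grip":40},{"x":0,"y":45,"z":0,"ax":0,"ay":0,"az":0,"grip":40},{"x":0,"y":70,"z":0,"ax":0,"ay":0,"az":0,"grip":40},{"x":0,"y":90,"z":0,"ax":0,"ay":0,"az":0,"grip":40},{"x":0,"y":103,"z":0,"ax":0,"ay":0.003,"az":0,"grip":40}]'
python3 -m jog '[{"x":0,"y":5,"z":0,"ax":0,"ay":0,"az":0,"grip":40},{"x":0,"y":8,"z":0,"ax":0,"ay":0,"az":0,"grip":40},{"x":0,"y":10,"z":0,"ax":0,"ay":0,"az":0,"grip":40},{"x":0,"y":10,"z":0,"ax":0,"ay":0,"az":0,"grip":40}]'
python3 - <<'E'
from h import *
t=get_image('side');crop(t,'s15.png',110,60,350,300,2)
E
```

```text
clock: 16.25
eef_pos: [473.2, 25.6, 53.2]
tool_rot: [-1.57, -0.0, -1.573]
force: [0.0, 0.1, -2.9]
width: 46.9
clock: 16.65
eef_pos: [473.2, 26.2, 44.3]
tool_rot: [-1.57, 0.0, -1.573]
force: [0.8, -0.6, -3.3]
width: 47.2
```

View pics/s15.png

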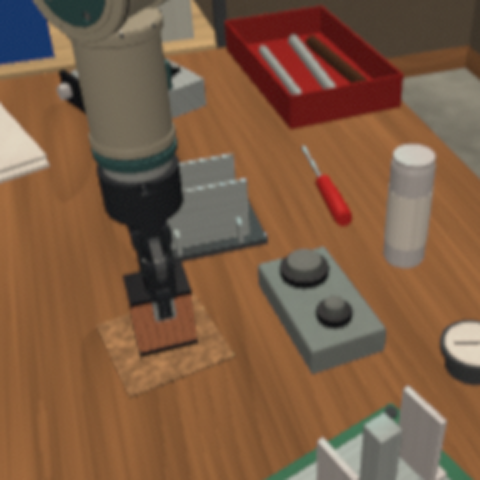

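```bash
python3 -m jog '[{"x":0,"y":2,"z":0,"ax":0,"ay":0,"az":0,"grip":40},{"x":0,"y":4,"z":0,"ax":0,"ay":0,"az":0,"grip":40},{"x":0,"y":6,"z":0,"ax":0,"ay":0,"az":0,"grip":40},{"x":0,"y":7,"z":0,"ax":0,"ay":0,"az":0,"grip":40}]'
```

```text
clock: 17.1
eef_pos: [472.6, 26.3, 36.6]
tool_rot: [-1.571, 0.0, -1.572]
force: [-0.2, -0.1, -2.5]
width: 47.1
```

```bash
python3 -m jog '[{"x":0,"y":0.7,"z":0,"ax":0,"ay":0,"az":0,"grip":40},{"x":0,"y":1.4,"z":0,"ax":0,"ay":0,"az":0,"grip":40}]'
```

```text
clock: 17.3
eef_pos: [472.6, 26.2, 35.3]
tool_rot: [-1.571, 0.0, -1.573]
force: [-0.4, -0.0, -3.4]
width: 47.1
```

```bash
python3 -m jog '[{"x":0,"y":0.7,"z":0,"ax":0,"ay":0,"az":0,"grip":40},{"x":0,"y":1.4,"z":0,"ax":0,"ay":0,"az":0,"grip":40}]'
```

```text
clock: 17.5
eef_pos: [472.7, 26.1, 35.0]
tool_rot: [-1.57, 0.001, -1.573]
force: [-4.5, -1.0, 19.3]
width: 47.0
```

```bash
python3 -m jog '[{"x":0,"y":-0.6,"z":0,"ax":0,"ay":0,"az":0,"grip":40},{"x":0,"y":-0.6,"z":0,"ax":0,"ay":0,"az":0,"grip":55},{"x":0,"y":-0.6,"z":0,"ax":0,"ay":0,"az":0,"grip":75},{"x":0,"y":-0.6,"z":0,"ax":0,"ay":0,"az":0,"grip":85},{"x":0,"y":-0.6,"z":0,"ax":0,"ay":0,"az":0,"grip":85}]'
python3 -m jog '[{"x":0,"y":-8,"z":0,"ax":0,"ay":0,"az":0,"grip":85},{"x":0,"y":-25,"z":0,"ax":0,"ay":0,"az":0,"grip":85},{"x":0,"y":-55,"z":0,"ax":0,"ay":0,"az":0,"grip":85},{"x":0,"y":-90,"z":0,"ax":0,"ay":0,"az":0,"grip":85},{"x":0,"y":-120,"z":0,"ax":0,"ay":0,"az":0,"grip":85}]'
python3 - <<'E'
from h import *
to(472,27,155,0)
d=get_image('wrist');cv2.imwrite('pics/w16.png',d['color'][:,:,::-1])
t=get_image('side');crop(t,'s16.png',110,60,350,300,2)
E
```

```text
clock: 18.0
eef_pos: [472.7, 26.2, 34.6]
tool_rot: [-1.571, -0.0, -1.572]
force: [-0.3, -0.0, -0.4]
width: 84.8
clock: 18.5
eef_pos: [472.5, 25.9, 156.5]
tool_rot: [-1.571, -0.0, -1.573]
force: [1.1, 1.6, 0.1]
width: 85.4
now [472.5  25.9 156.5] rot [-8.999e+01 -2.000e-02 -9.014e+01] F [1.1 1.6 0.1] w 85.4 t 18.5
shift xyz [-1.1  1.5 -0.5] turn [ 1.0000e-04 -1.5732e+00  4.0000e-04]
```

View pics/w16.png

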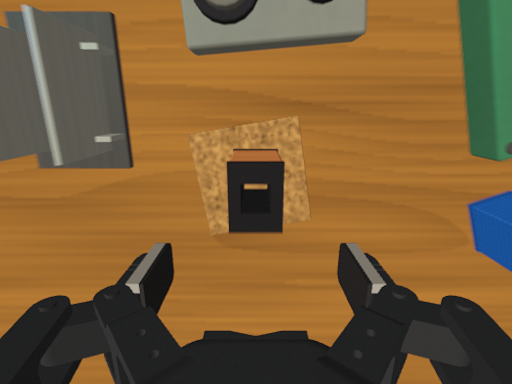

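View pics/s16.png

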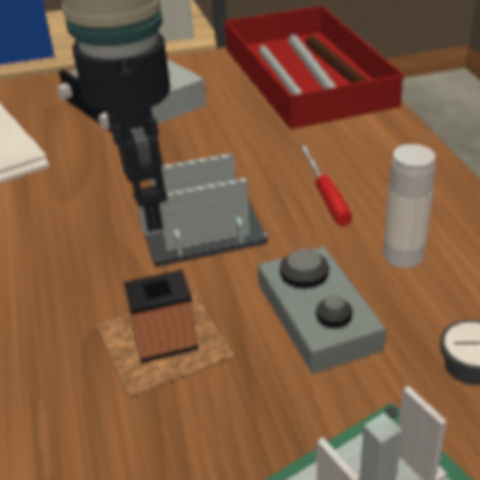

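```bash
python3 -m jog '[{"x":0,"y":0,"z":0,"ax":0,"ay":-0.14,"az":0,"grip":85},{"x":0,"y":0,"z":0,"ax":0,"ay":-0.28,"az":0,"grip":85},{"x":0,"y":0,"z":0,"ax":0,"ay":-0.42,"az":0,"grip":85},{"x":0,"y":0,"z":0,"ax":0,"ay":-0.56,"az":0,"grip":85},{"x":0,"y":0,"z":0,"ax":0,"ay":-0.7,"az":0,"grip":85}]'
python3 -m jog '[{"x":0,"y":0,"z":0,"ax":0,"ay":-0.14,"az":0,"grip":85},{"x":0,"y":0,"z":0,"ax":0,"ay":-0.28,"az":0,"grip":85},{"x":0,"y":0,"z":0,"ax":0,"ay":-0.42,"az":0,"grip":85},{"x":0,"y":0,"z":0,"ax":0,"ay":-0.56,"az":0,"grip":85},{"x":0,"y":0,"z":0,"ax":0,"ay":-0.7,"az":0,"grip":85}]'
python3 -m jog '[{"x":0,"y":10,"z":0,"ax":0,"ay":-0.1,"az":0,"grip":85},{"x":0,"y":20,"z":0,"ax":0,"ay":-0.173,"az":0,"grip":85},{"x":0,"y":30,"z":0,"ax":0,"ay":-0.173,"az":0,"grip":85},{"x":0,"y":35,"z":0,"ax":0,"ay":-0.173,"az":0,"grip":85},{"x":0,"y":35,"z":0,"ax":0,"ay":-0.173,"az":0,"grip":85}]'
python3 - <<'E'
from h import *
to(472.7,26.2,120,0)
d=get_image('wrist');cv2.imwrite('pics/w17.png',d['color'][:,:,::-1])
E
```

```text
clock: 19.1
eef_pos: [472.1, 26.2, 154.4]
tool_rot: [-1.571, 0.0, -0.867]
force: [0.2, 0.3, 0.8]
width: 85.0
clock: 19.6
eef_pos: [472.1, 26.1, 154.3]
tool_rot: [-1.571, 0.001, -0.167]
force: [-0.0, 0.3, 0.4]
width: 84.8
clock: 20.1
eef_pos: [471.9, 26.1, 118.8]
tool_rot: [-1.571, 0.002, -0.001]
force: [-0.0, -0.4, -0.6]
width: 85.0
now [471.9  26.1 118.8] rot [-9.002e+01  1.100e-01 -6.000e-02] F [-0.  -0.4 -0.6] w 85.0 t 20.1
shift xyz [ 0.7 -1.2  0.1] turn [ 0.0004 -0.001  -0.0019]
```

View pics/w17.png

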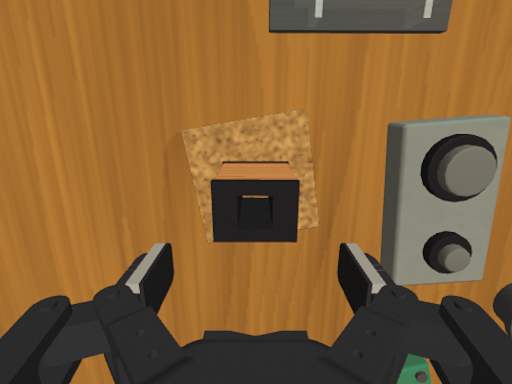

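Run:
```python
from h import *
d=get_image('wrist');s=read_state();p=s['eef_pos']
W=np.array([onz(d,*q,82)[:2] for q in((211,180),(299,179.5),(297.5,242),(213,242))]);print(np.round(W-p[:2],1),W.mean(0)-p[:2],p)
```

```text
[[-31.9  24.7]
 [ 30.9  25. ]
 [ 31.9 -24.3]
 [-32.7 -24.2]] [-0.42649085  0.28384482] [472.61950125  26.1904338  119.56909668]
```

Centred within 0.5 mm. Descend by 86 to z≈33.

```bash
python3 -m jog '[{"x":0,"y":15,"z":0,"ax":0,"ay":0,"az":0,"grip":85},{"x":0,"y":35,"z":0,"ax":0,"ay":0,"az":0,"grip":85},{"x":0,"y":55,"z":0,"ax":0,"ay":0,"az":0,"grip":85},{"x":0,"y":73,"z":0,"ax":0,"ay":0,"az":0,"grip":85},{"x":0,"y":83,"z":0,"ax":0,"ay":0,"az":0,"grip":85}]'
python3 -m jog '[{"x":0,"y":3,"z":0,"ax":0,"ay":0,"az":0,"grip":85},{"x":0,"y":3,"z":0,"ax":0,"ay":0,"az":0,"grip":85}]'
python3 - <<'E'
from h import *
d=get_image('wrist');cv2.imwrite('pics/w18.png',d['color'][:,:,::-1])
E
```

```text
clock: 20.7
eef_pos: [472.4, 26.2, 35.8]
tool_rot: [-1.571, 0.001, 0.0]
force: [-0.2, -0.0, 1.1]
width: 85.4
clock: 20.9
eef_pos: [472.8, 26.2, 33.7]
tool_rot: [-1.571, -0.0, 0.0]
force: [0.4, -0.7, 0.3]
width: 84.9
```

View pics/w18.png

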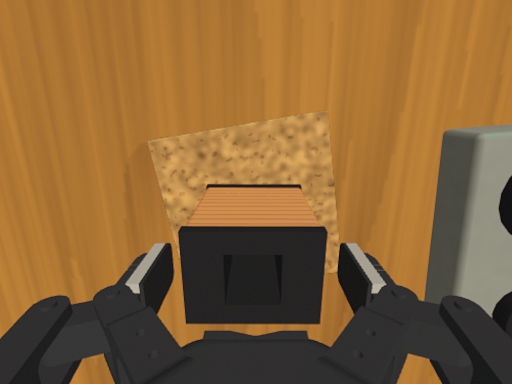

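```bash
python3 -m jog '[{"x":0,"y":0,"z":0,"ax":0,"ay":0,"az":0,"grip":70},{"x":0,"y":0,"z":0,"ax":0,"ay":0,"az":0,"grip":62},{"x":0,"y":0,"z":0,"ax":0,"ay":0,"az":0,"grip":56},{"x":0,"y":0,"z":0,"ax":0,"ay":0,"az":0,"grip":56},{"x":0,"y":0,"z":0,"ax":0,"ay":0,"az":0,"grip":56}]'
python3 -m jog '[{"x":0,"y":-2,"z":0,"ax":0,"ay":0,"az":0,"grip":56},{"x":0,"y":-6,"z":0,"ax":0,"ay":0,"az":0,"grip":56},{"x":0,"y":-12,"z":0,"ax":0,"ay":0,"az":0,"grip":56},{"x":0,"y":-20,"z":0,"ax":0,"ay":0,"az":0,"grip":56}]'
python3 - <<'E'
from h import *
d=get_image('wrist');cv2.imwrite('pics/w19.png',d['color'][:,:,::-1])
t=get_image('side');crop(t,'s19.png',110,60,350,300,2)
E
```

```text
clock: 21.45
eef_pos: [472.9, 26.3, 34.6]
tool_rot: [-1.57, -0.001, 0.0]
force: [-0.9, -0.1, 6.4]
width: 63.2
clock: 21.85
eef_pos: [472.4, 26.2, 53.9]
tool_rot: [-1.571, 0.001, 0.0]
force: [0.4, 0.5, -3.0]
width: 62.9
```

View pics/w19.png

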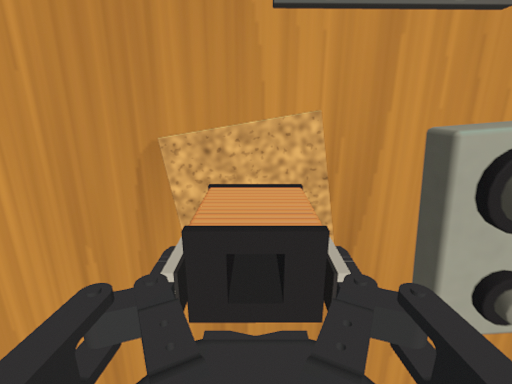

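View pics/s19.png

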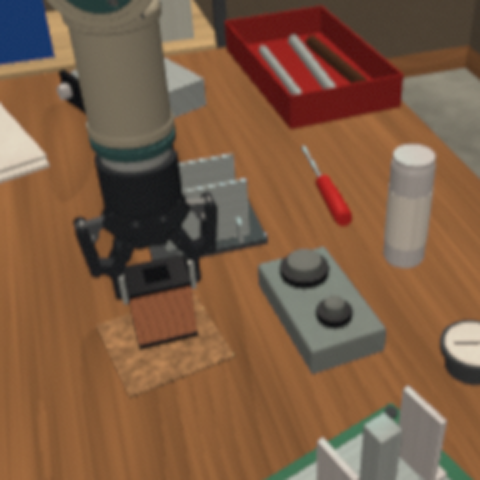

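```bash
python3 -m jog '[{"x":0,"y":-20,"z":0,"ax":0,"ay":0,"az":0,"grip":56},{"x":0,"y":-45,"z":0,"ax":0,"ay":0,"az":0,"grip":56},{"x":0,"y":-70,"z":0,"ax":0,"ay":0,"az":0,"grip":56},{"x":0,"y":-95,"z":0,"ax":0,"ay":0,"az":0,"grip":56},{"x":0,"y":-112,"z":0,"ax":0,"ay":0,"az":0,"grip":56}]'
python3 -m jog '[{"x":8,"y":0,"z":16,"ax":0,"ay":0,"az":0,"grip":56},{"x":22,"y":0,"z":46,"ax":0,"ay":0,"az":0,"grip":56},{"x":37,"y":0,"z":78,"ax":0,"ay":0,"az":0,"grip":56},{"x":52,"y":0,"z":110,"ax":0,"ay":0,"az":0,"grip":56},{"x":66,"y":0,"z":140,"ax":0,"ay":0,"az":0,"grip":56}]'
python3 -m jog '[{"x":10,"y":0,"z":20,"ax":0,"ay":0,"az":0,"grip":56},{"x":16,"y":0,"z":34,"ax":0,"ay":0,"az":0,"grip":56},{"x":21,"y":0,"z":43,"ax":0,"ay":0,"az":0,"grip":56},{"x":21.5,"y":0,"z":45,"ax":0,"ay":0,"az":0,"grip":56},{"x":21.5,"y":0,"z":45,"ax":0,"ay":0,"az":0,"grip":56}]'
python3 - <<'E'
from h import *
to(560.3,211,160,0)
d=get_image('wrist');cv2.imwrite('pics/w20.png',d['color'][:,:,::-1])
t=get_image('side');crop(t,'s20.png',130,30,330,230,3)
t=get_image('top');crop(t,'t20.png',100,130,250,280,4)
E
```

```text
clock: 22.45
eef_pos: [472.9, 26.2, 167.2]
tool_rot: [-1.571, -0.002, 0.0]
force: [0.8, 0.1, -3.7]
width: 63.0
clock: 22.95
eef_pos: [538.7, 167.9, 165.5]
tool_rot: [-1.571, 0.0, 0.001]
force: [-0.0, -0.5, -2.8]
width: 62.7
clock: 23.45
eef_pos: [559.7, 210.2, 165.5]
tool_rot: [-1.572, 0.001, -0.0]
force: [0.2, 0.5, -2.6]
width: 63.3
now [559.7 210.2 165.5] rot [-9.005e+01  4.000e-02 -2.000e-02] F [ 0.2  0.5 -2.6] w 63.3 t 23.45
shift xyz [0.6 5.5 0.8] turn [ 0.0008 -0.0004 -0.0008]
```

View pics/w20.png

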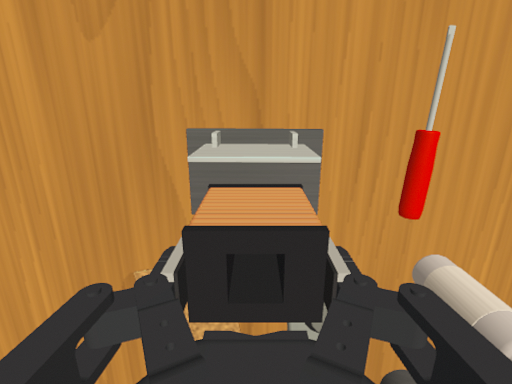

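View pics/s20.png

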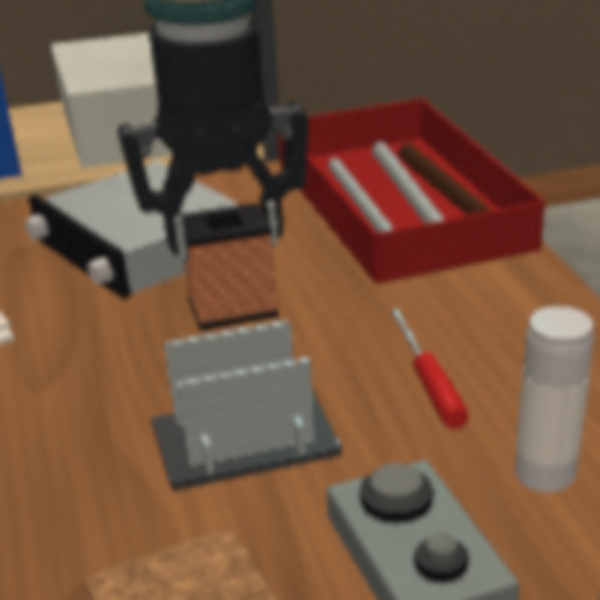

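View pics/t20.png

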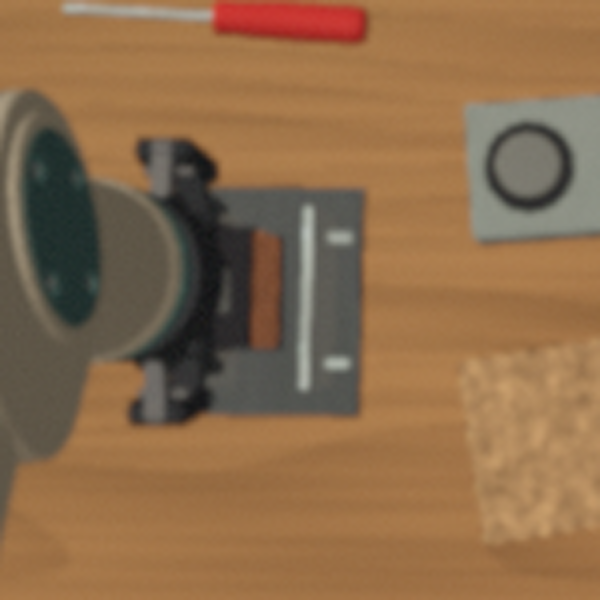

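Run:
```python
from h import *
d=get_image('wrist');s=read_state();p=s['eef_pos'];print(p)
crop(d,'w21.png',170,115,350,235,4)
g=d['color'].astype(int)
for c in(205,255,305): print(c,[(r,int(g[r,c].mean())) for r in range(124,168)])
```

```text
[559.86402004 209.98545381 165.74530793]
205 [(124, 121), (125, 121), (126, 122), (127, 117), (128, 80), (129, 93), (130, 95), (131, 95), (132, 94), (133, 92), (134, 93), (135, 94), (136, 91), (137, 90), (138, 92), (139, 91), (140, 92), (141, 92), (142, 92), (143, 129), (144, 175), (145, 172), (146, 171), (147, 171), (148, 172), (149, 171), (150, 169), (151, 171), (152, 170), (153, 170), (154, 172), (155, 178), (156, 193), (157, 193), (158, 190), (159, 188), (160, 184), (161, 157), (162, 77), (163, 90), (164, 89), (165, 90), (166, 90), (167, 91)]
255 [(124, 112), (125, 112), (126, 112), (127, 109), (128, 88), (129, 97), (130, 93), (131, 95), (132, 91), (133, 91), (134, 92), (135, 93), (136, 92), (137, 90), (138, 91), (139, 90), (140, 93), (141, 93), (142, 89), (143, 123), (144, 174), (145, 172), (146, 170), (147, 171), (148, 172), (149, 172), (150, 170), (151, 173), (152, 172), (153, 170), (154, 172), (155, 177), (156, 192), (157, 199), (158, 195), (159, 192), (160, 189), (161, 172), (162, 85), (163, 90), (164, 91), (165, 92), (166, 92), (167, 91)]
305 [(124, 120), (125, 119), (126, 120), (127, 117), (128, 102), (129, 98), (130, 92), (131, 93), (132, 93), (133, 92), (134, 92), (135, 92), (136, 94), (137, 91), (138, 93), (139, 94), (140, 95), (141, 95), (142, 93), (143, 94), (144, 124), (145, 168), (146, 175), (147, 173), (148, 171), (149, 171), (150, 171), (151, 172), (152, 171), (153, 172), (154, 172), (155, 171), (156, 183), (157, 204), (158, 197), (159, 192), (160, 192), (161, 181), (162, 93), (163, 92), (164, 93), (165, 94), (166, 96), (167, 96)]
```

View pics/w21.png

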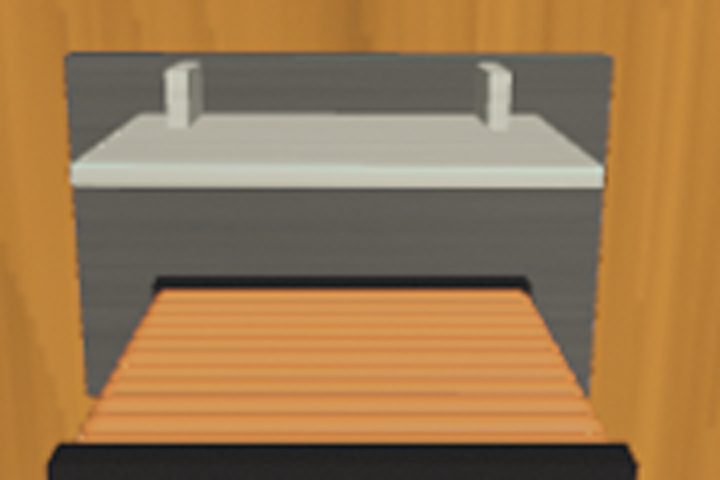

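Run:
```python
from h import *
d=get_image('wrist');s=read_state();p=s['eef_pos'];print(p)
print('inner->cy',[onz(d,c,161.6,94)[1]-29 for c in(205,255,305)])
print('outer->cy',[onz(d,c,r,94)[1]-34 for c,r in((205,155.3),(255,155.4),(305,156))])
print('base->cy',[onz(d,c,r,10)[1]-50 for c,r in((205,127.6),(255,127.8),(305,128))])
print('wall x',[onz(d,c,158.6,94)[0] for c in(188,320.8)],'base x',[onz(d,c,128.5,10)[0] for c in(186.3,322.8)])
print('coil edge y bottom ->coil cy',onz(d,255,184.5,p[2]-30)[1]-24,'x',[onz(d,c,186,p[2]-30)[0] for c in(208.5,302)])
print('coil top',[onz(d,c,227,p[2]+48)[:2] for c in(183.5,328)], onz(d,255,321,p[2]+48))
```

```text
[559.93190317 210.24523014 165.76023902]
inner->cy [np.float64(212.5262049142611), np.float64(212.45531129460355), np.float64(212.3850697005096)]
outer->cy [np.float64(212.73604404256648), np.float64(212.58269949980019), np.float64(212.01899064977533)]
base->cy [np.float64(212.95857440790928), np.float64(212.6481535123628), np.float64(212.33935445696034)]
wall x [np.float64(504.7112206803671), np.float64(613.6598432503669)] base x [np.float64(485.06402149819644), np.float64(633.1593159085479)]
coil edge y bottom ->coil cy 209.3502316339111 x [np.float64(527.5505351864972), np.float64(592.22483535431)]
coil top [array([529.43545867, 236.01650136]), array([590.84811577, 235.92289655])] [559.73091427 187.47281556 213.76023902]
```

```bash
python3 -m jog '[{"x":0,"y":8,"z":0.6,"ax":0,"ay":0,"az":0,"grip":56},{"x":0,"y":18,"z":1.2,"ax":0,"ay":0,"az":0,"grip":56},{"x":0,"y":26,"z":1.2,"ax":0,"ay":0,"az":0,"grip":56},{"x":0,"y":32,"z":1.2,"ax":0,"ay":0,"az":0,"grip":56},{"x":0,"y":32,"z":1.2,"ax":0,"ay":0,"az":0,"grip":56}]'
python3 - <<'E'
from h import *
to(560.3,211,40,0)
d=get_image('wrist');crop(d,'w22.png',150,115,350,335,3)
t=get_image('side');crop(t,'s22.png',160,80,280,220,4)
t=get_image('top');crop(t,'t22.png',120,150,220,250,5)
E
```

```text
clock: 24.2
eef_pos: [559.1, 212.2, 132.2]
tool_rot: [-1.572, 0.002, 0.0]
force: [0.1, 0.2, -2.9]
width: 63.2
now [559.1 212.2 132.2] rot [-9.006e+01  1.400e-01  3.000e-02] F [ 0.1  0.2 -2.9] w 63.2 t 24.2
shift xyz [ 1.4 92.2 -1.1] turn [ 0.001   0.0004 -0.0024]
```

View pics/w22.png

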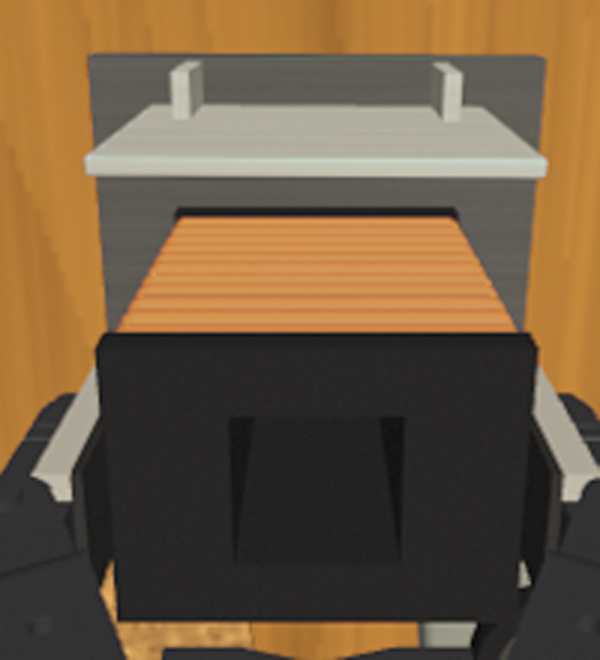

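View pics/s22.png

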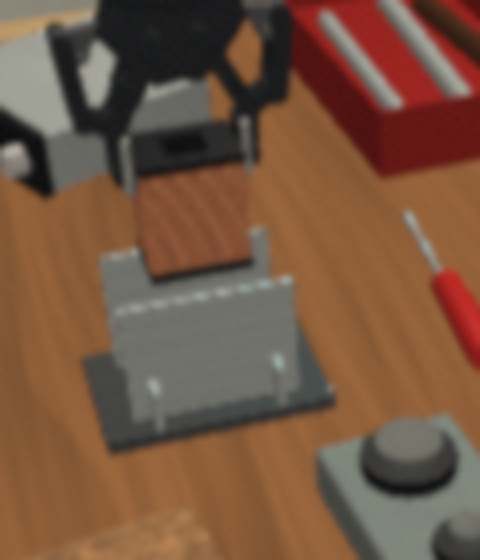

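View pics/t22.png

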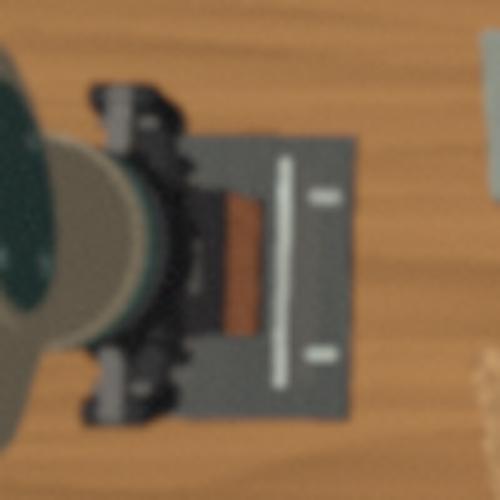

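Run:
```python
from h import *
d=get_image('wrist');t=get_image('top');s=read_state();p=s['eef_pos'];print(p)
zb=p[2]-30
print('gap +y',onz(d,255,173.7,94)[1]-onz(d,255,184.5,zb)[1])
g=t['color'].astype(int)
for r in(195,200,205): print(r,[(c,g[r,c].tolist()) for c in range(162,182)])
```

```text
[560.42644016 212.52136701 133.97882098]
gap +y 5.307913150433222
195 [(162, [42, 39, 41]), (163, [44, 42, 41]), (164, [55, 41, 40]), (165, [87, 56, 42]), (166, [115, 71, 49]), (167, [123, 76, 51]), (168, [125, 78, 51]), (169, [125, 79, 53]), (170, [118, 74, 50]), (171, [95, 62, 47]), (172, [74, 63, 58]), (173, [76, 78, 74]), (174, [93, 95, 90]), (175, [132, 137, 128]), (176, [167, 172, 162]), (177, [165, 169, 159]), (178, [129, 130, 121]), (179, [96, 95, 88]), (180, [91, 90, 83]), (181, [93, 92, 86])]
200 [(162, [44, 42, 42]), (163, [42, 39, 41]), (164, [57, 43, 38]), (165, [88, 57, 40]), (166, [114, 72, 48]), (167, [120, 76, 51]), (168, [119, 75, 50]), (169, [120, 76, 51]), (170, [115, 72, 49]), (171, [95, 63, 49]), (172, [75, 65, 59]), (173, [79, 79, 76]), (174, [100, 103, 97]), (175, [137, 141, 132]), (176, [164, 168, 159]), (177, [150, 153, 144]), (178, [116, 116, 108]), (179, [95, 93, 87]), (180, [94, 92, 85]), (181, [93, 91, 84])]
205 [(162, [44, 43, 43]), (163, [42, 37, 38]), (164, [58, 41, 37]), (165, [91, 58, 41]), (166, [113, 70, 47]), (167, [122, 76, 50]), (168, [120, 74, 49]), (169, [120, 75, 51]), (170, [115, 73, 50]), (171, [93, 63, 50]), (172, [74, 66, 60]), (173, [78, 79, 75]), (174, [100, 103, 97]), (175, [137, 141, 132]), (176, [160, 164, 154]), (177, [145, 146, 137]), (178, [111, 110, 103]), (179, [92, 92, 85]), (180, [90, 88, 82]), (181, [93, 92, 85])]
```

```bash
python3 -m jog '[{"x":0,"y":5,"z":0,"ax":0,"ay":0,"az":0,"grip":56},{"x":0,"y":10,"z":0,"ax":0,"ay":0,"az":0,"grip":56},{"x":0,"y":15,"z":0,"ax":0,"ay":0,"az":0,"grip":56},{"x":0,"y":20,"z":0,"ax":0,"ay":0,"az":0,"grip":56},{"x":0,"y":24,"z":0,"ax":0,"ay":0,"az":0,"grip":56}]'
```

```text
clock: 24.95
eef_pos: [559.8, 212.4, 108.9]
tool_rot: [-1.571, 0.001, 0.0]
force: [-0.7, -0.6, -3.4]
width: 63.4
```

```bash
python3 -m jog '[{"x":0,"y":6,"z":0,"ax":0,"ay":0,"az":0,"grip":56},{"x":0,"y":14,"z":0,"ax":0,"ay":0,"az":0,"grip":56},{"x":0,"y":22,"z":0,"ax":0,"ay":0,"az":0,"grip":56},{"x":0,"y":30,"z":0,"ax":0,"ay":0,"az":0,"grip":56},{"x":0,"y":36,"z":0,"ax":0,"ay":0,"az":0,"grip":56}]'
python3 - <<'E'
from h import *
d=get_image('wrist');crop(d,'w23.png',150,115,350,335,3)
t=get_image('side');crop(t,'s23.png',160,80,280,220,4)
E
```

```text
clock: 25.45
eef_pos: [559.7, 212.4, 72.6]
tool_rot: [-1.571, 0.001, 0.0]
force: [0.1, 1.0, -3.2]
width: 63.0
```

View pics/w23.png

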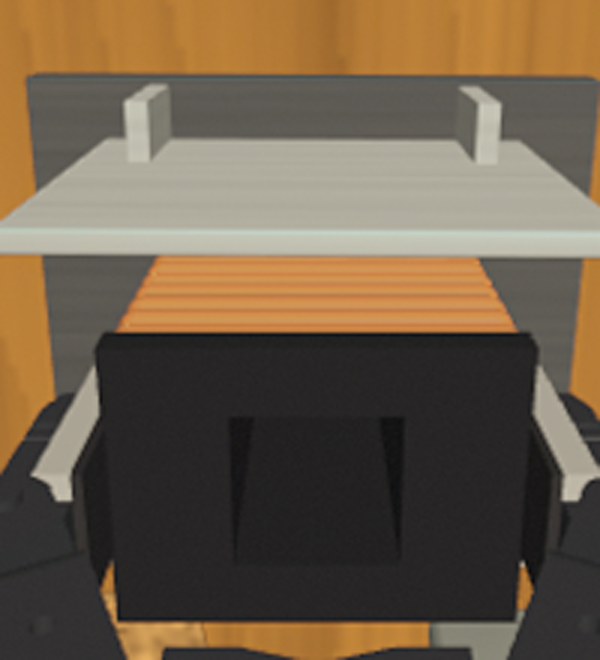

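View pics/s23.png

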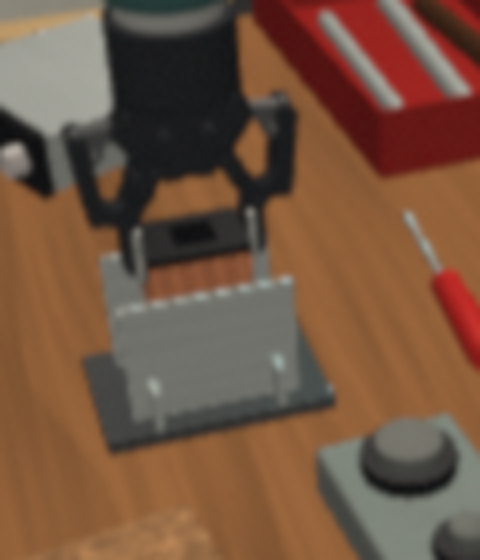

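```bash
python3 -m jog '[{"x":0,"y":7,"z":0,"ax":0,"ay":0,"az":0,"grip":56},{"x":0,"y":14,"z":0,"ax":0,"ay":0,"az":0,"grip":56},{"x":0,"y":20,"z":0,"ax":0,"ay":0,"az":0,"grip":56},{"x":0,"y":25,"z":0,"ax":0,"ay":0,"az":0,"grip":56},{"x":0,"y":28,"z":0,"ax":0,"ay":0,"az":0,"grip":56}]'
```

```text
clock: 26.05
eef_pos: [559.8, 212.4, 44.9]
tool_rot: [-1.571, 0.001, 0.0]
force: [0.8, 0.2, -3.6]
width: 63.3
```

```bash
python3 -m jog '[{"x":0,"y":1,"z":0,"ax":0,"ay":0,"az":0,"grip":56},{"x":0,"y":2,"z":0,"ax":0,"ay":0,"az":0,"grip":56},{"x":0,"y":2.5,"z":0,"ax":0,"ay":0,"az":0,"grip":56}]'
```

```text
clock: 26.35
eef_pos: [560.2, 212.5, 43.2]
tool_rot: [-1.571, -0.0, 0.0]
force: [0.3, -0.0, -3.9]
width: 63.3
```

```bash
python3 -m jog '[{"x":0,"y":0.6,"z":0,"ax":0,"ay":0,"az":0,"grip":56},{"x":0,"y":1.2,"z":0,"ax":0,"ay":0,"az":0,"grip":56}]'
```

```text
clock: 26.55
eef_pos: [560.2, 212.5, 42.0]
tool_rot: [-1.571, -0.0, 0.0]
force: [-0.5, -0.8, -2.1]
width: 63.1
```

```bash
python3 -m jog '[{"x":0,"y":0.6,"z":0,"ax":0,"ay":0,"az":0,"grip":56},{"x":0,"y":1.2,"z":0,"ax":0,"ay":0,"az":0,"grip":56}]'
```

```text
clock: 26.75
eef_pos: [560.1, 212.5, 40.7]
tool_rot: [-1.571, -0.0, 0.0]
force: [-0.4, 0.1, -3.0]
width: 62.6
```

```bash
python3 -m jog '[{"x":0,"y":0.5,"z":0,"ax":0,"ay":0,"az":0,"grip":56},{"x":0,"y":1,"z":0,"ax":0,"ay":0,"az":0,"grip":56}]'
```

```text
clock: 26.95
eef_pos: [560.1, 212.5, 40.7]
tool_rot: [-1.57, -0.0, 0.0]
force: [-3.2, -1.0, 10.3]
width: 63.0
```

```bash
python3 -m jog '[{"x":0,"y":-0.4,"z":0,"ax":0,"ay":0,"az":0,"grip":56},{"x":0,"y":-0.4,"z":0,"ax":0,"ay":0,"az":0,"grip":68},{"x":0,"y":-0.4,"z":0,"ax":0,"ay":0,"az":0,"grip":78},{"x":0,"y":-0.4,"z":0,"ax":0,"ay":0,"az":0,"grip":85},{"x":0,"y":-0.4,"z":0,"ax":0,"ay":0,"az":0,"grip":85}]'
python3 - <<'E'
from h import *
d=get_image('wrist');crop(d,'w24.png',100,115,400,384,2)
E
```

```text
clock: 27.45
eef_pos: [560.2, 212.5, 40.0]
tool_rot: [-1.571, -0.0, 0.0]
force: [0.4, -0.0, -0.7]
width: 84.9
```

View pics/w24.png

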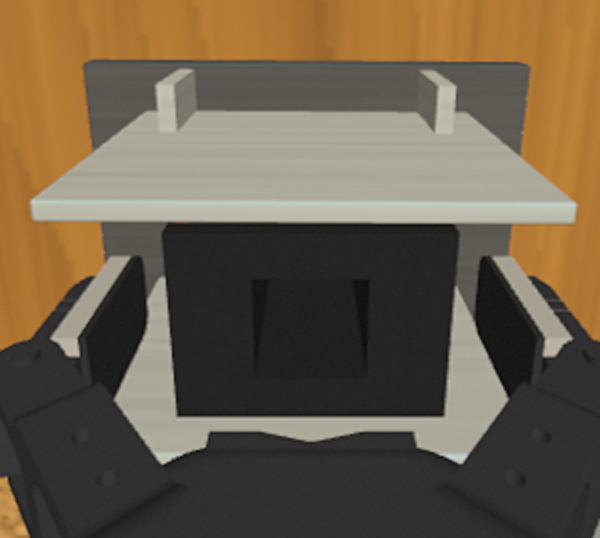

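Clear on both sides; withdraw straight up.

```bash
python3 -m jog '[{"x":0,"y":-8,"z":0,"ax":0,"ay":0,"az":0,"grip":85},{"x":0,"y":-25,"z":0,"ax":0,"ay":0,"az":0,"grip":85},{"x":0,"y":-55,"z":0,"ax":0,"ay":0,"az":0,"grip":85},{"x":0,"y":-90,"z":0,"ax":0,"ay":0,"az":0,"grip":85},{"x":0,"y":-120,"z":0,"ax":0,"ay":0,"az":0,"grip":85}]'
python3 -m jog '[{"x":0,"y":-15,"z":0,"ax":0,"ay":0,"az":0,"grip":85},{"x":-40,"y":-25,"z":0,"ax":0,"ay":0,"az":0,"grip":85},{"x":-80,"y":-35,"z":20,"ax":0,"ay":0,"az":0,"grip":85},{"x":-120,"y":-40,"z":50,"ax":0,"ay":0,"az":0,"grip":85},{"x":-130,"y":-40,"z":60,"ax":0,"ay":0,"az":0,"grip":85}]'
python3 -m jog '[{"x":0,"y":0,"z":0,"ax":0,"ay":0,"az":0,"grip":85},{"x":0,"y":0,"z":0,"ax":0,"ay":0,"az":0,"grip":85},{"x":0,"y":0,"z":0,"ax":0,"ay":0,"az":0,"grip":85}]'
python3 - <<'E'
from h import *
import cv2
t=get_image('side');cv2.imwrite('pics/s25.png',cv2.resize(t['color'][:,:,::-1],None,fx=1.5,fy=1.5))
t=get_image('top');crop(t,'t25.png',100,80,360,280,3)
E
```

```text
clock: 28.0
eef_pos: [560.4, 212.4, 162.3]
tool_rot: [-1.57, -0.001, 0.0]
force: [0.8, 0.4, 0.7]
width: 84.7
clock: 28.5
eef_pos: [425.4, 275.8, 201.1]
tool_rot: [-1.568, 0.003, 0.006]
force: [0.6, 0.7, -0.3]
width: 85.3
clock: 28.8
eef_pos: [431.7, 271.0, 200.2]
tool_rot: [-1.572, -0.001, -0.002]
force: [0.1, 0.1, 0.0]
width: 85.0
```

View pics/s25.png

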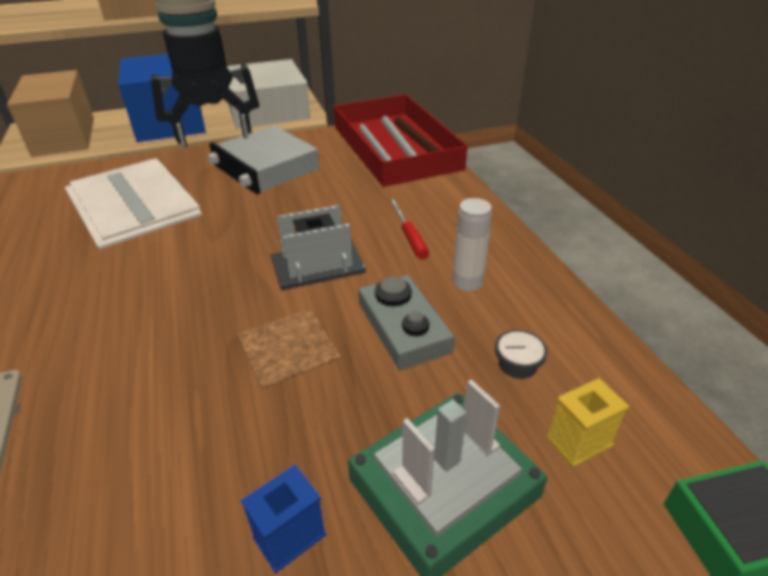

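View pics/t25.png

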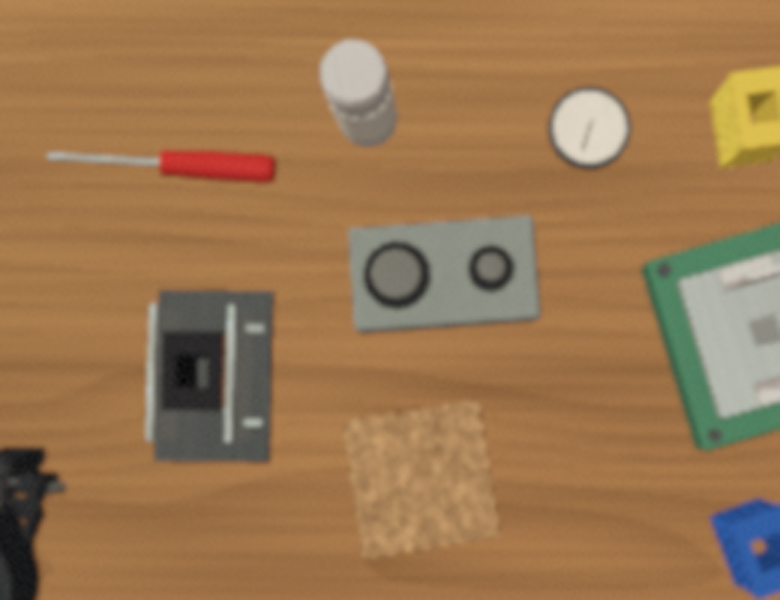

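```bash
python3 -c "
from cell import *
print(finish_job())"
```

```text
the job is handed in; nothing more can be done
None
```

The job is done and handed in at about 29 s of robot time; no verdict was reported.

- **Keys:** I pressed the large key and then the small one. Each bottomed at about 14 N, and the side picture showed both back up.
- **Coil:** I drew it straight up off the mandrel with side forces of about 1 N. I stood it on the mat with about 19 N measured at the wrist as it touched down, then let go. I re-gripped it by its short ends, lowered it to the cradle floor with about 10 N at touch-down, released it and withdrew.
- **Final pictures:** The side and top views show the coil standing between the two walls. The can, gauge, screwdriver and both look-alikes are where they were, and the gripper is clear.

**Disagreements:**
- The fingertips touched about 18 mm higher in the tool frame than stated. I found the contact heights by force and pictures instead.
- The wrist and top cameras differed by 1–2 mm on the cradle centre. I judged the coil by its gap to each wall instead, and both came to about 5 mm.

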